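# Clock and plug an air outlet elbow on a workshop air rail

## Robot

A 7-joint arm with a two-finger parallel gripper is mounted at the origin on the work surface. World frame = base frame: x ahead of the robot, y to its left, z up, the work surface at z = 0. Lengths are in m, angles in rad, forces in N, time in s.
With the tool pointing down it reaches from about 0.4 to 0.9 m from the base axis. Payload 5.6 kg.
Tool frame: the origin (TCP) lies midway between the tips of the shut fingers; the grasp point (between the pads) lies 19 mm behind it; y points along the fingers, z is the direction in which the jaws open and shut, and the axes are right-handed (so a half turn about y gives the same grasp; the last joint's range is limited). The gripper opens to 92 mm and grips with 3 to 60 N. Pads are 20 mm wide; open, the fingers measure 128 mm over their backs; the gripper's body (75 mm by 189 mm) begins 69 mm behind the grasp point.
Start: joints at [1.167, 0.468, -0.012, 1.603, 0.006, 1.071, -0.056], TCP at [0.229, -0.608, 0.181] pointing down, gripper open.
Joint ranges: [-2.53, 2.53], [-0.31, 2.02], [-1.57, 1.55], [0.28, 2.44], [-1.29, 4.43], [0.15, 1.84], [-2.92, 2.92]. Speed limits (rad/s): [2.57, 2.57, 3.14, 3.14, 3.14, 3.14, 3.14].

## Interface

Orientations are given as a 3x3 rotation matrix whose columns are the frame's x, y, z axes.
In Python, from station import env, effector, solver, viewer, workorder, search_frame, tip_of gives the robot as it stands. Calls block until the motion is done:
- env.reach(position, orientation): joint-space move of the TCP to a pose.
- env.movel(position, frame=None, rate=0.15): straight line of the TCP; frame=None keeps the orientation; rate is the mean speed in m/s.
- env.goto_joints(angles): joint-space move.
- effector.release() and effector.grasp(squeeze=None): open the fingers fully, or close them until they stop; squeeze is the grip in N (None keeps the last).
- env.pause(seconds).
- solver.inverse_kinematics(position, orientation): joint angles nearest the present ones, or None.
- env.sense(): the state.
- viewer.read_camera(name): name is "side" or "top" or "wrist"; returns (picture, depth): 420x560x3 uint8, red, green, blue; 420x560 float32, m along the optical axis (not along the pixel's ray), 0 where there is no reading.
- viewer.camera_info(name): a dict with "intrinsics" (3x3 intrinsics, pixels), "eye" and "rotation" of the camera in the world; the wrist camera has in their place "T_tool_cam" (4x4, takes a point from camera to tool coordinates, whose origin is the TCP and whose axes are the tool frame's). Camera axes: x right, y up, looking along -z (the intrinsics and any distortion apply to the point x, -y, -z); pixel columns grow to the right and rows downward; lengths in m; the calibration is good to about 2 mm. A picture is of the moment at which its call begins: read the wrist's pose just before it. camera_info takes no time and is no camera call.
A pose or a line that the arm cannot do raises env.PlanningError and nothing moves.
- workorder.finish_job(): hands the job in, once; it reports no verdict.
Trained networks look in the newest picture that a camera, given by its name, has taken for a name from the list of things; names that differ only in an ending like _2 or _b are one class to them, and where a whole thing is asked for, a point or a joint stands for the part that bears it (a point fixed in the world has none). Each returns a list of dicts, best first, with "score" (0 to 1); they miss things now and then, are a little off and sometimes report something else, mostly with a low value. They report only what shows in the picture. A call takes as long as a camera call. They do not tell look-alikes from the thing itself.
- search_frame(camera, name): "at" ([x, y, z] in m, in world coordinates, good to about 4 mm: the middle of the surface that is visible of it).
- tip_of(camera, name): "at" ([x, y, z] in m, in world coordinates, good to about 4 mm: a listed point, or the origin of a listed thing).
The state is a dict: "t": time; "joint_positions": joint angles; "joint_velocities": joint speeds; "tau": joint torques, N m; "ee_pos": TCP position; "tcp_rot": TCP orientation; "wrist_force": force on the tool from outside, world axes, zero at the start; "moment": the same for the moment, N m; "gripper_width": finger opening in m.
Only numpy, scipy, OpenCV 4.12 (cv2) and the standard library are available. Lean on these libraries where they do the work, as an engineer would, in place of code of your own. Each camera call takes 0.05 s, during which the arm holds its last target.

## Task

Screw the unfinished brass outlet elbow on the air rail down, clockwise from above, until its taped thread is properly tight, then on to the first point where its mouth faces squarely out of the front of the rail like its finished neighbour, and no further. Then push the loose steel plug gently into its mouth, fully home, and let go. Leave the other things on the bench where they are.

Things in the scene. Friction and masses are not known exactly. Their poses are not given: they have to be found in the camera images.
- rail: Aluminium air rail fixed to the bench: bar 46 x 310 x 46 mm on two low feet (110 mm front to back, 12 mm high). Origin: bench level under the bar's middle. Its front is -x; y along the bar; z up. Two bosses on top, 65 mm above the bench: y = -65 mm (unfinished elbow) and y = +65 mm (finished one, plugged). A ball valve sticks out at the +y end to y = 237 mm, up to 68 mm high.
- outlet: Unfinished brass elbow at the rail's y = -65 mm boss, started in its thread, turns about the vertical there. Origin: on that axis, underside of its flange, 69 to 74 mm above the bench. Its mouth looks along its own -x: it faces the front when its x axis points as the rail's. Flange 38 mm across, 6 mm high. Right-hand thread, 1.3 mm a turn: clockwise from above tightens. No hard stop; stays put.
- outlet_mid (a point): Middle of the elbow's square body, on its turning axis, 26.5 mm above its flange's underside; axes as outlet. Body 30 x 30 mm, from 6 to 47 mm above the underside; grip its flat sides at y = +-15 mm. Tube 26 mm across on its -x side, up to 34 mm from the axis. The elbow has hardly any play on its thread.
- outlet_mouth (a point): Centre of the round opening at the end of the unfinished elbow's tube, 34 mm from the turning axis, 27 mm above its flange's underside; bore 15 mm across and 18.5 mm deep, level. Axes as outlet (x points into the bore).
- good_mouth (a point): Centre of the tube end of the finished neighbour elbow, fixed on the rail and facing the front, closed by the same kind of plug; axes as rail.
- port: Brass thread insert, 23 mm across, in the y = -65 mm boss, origin: middle of its top. Heights tell too little: feel the moment about the vertical while turning slowly (the last 0.1 rad) or just after. Taped taper thread: 0.15 to 0.3 N m at the start, 0.1 more with each rad. Tight enough from about 0.45, over-tight from about 1.15, over a turn later: the mouth may have to pass the front once.
- plug: The loose steel blanking plug (about 60 g), lying on the bench. Square head 24 x 22 x 22 mm, long way along its x axis, and a round nose 13.8 mm across and 16.5 mm long with a tapered end pointing to its +x, so 40.5 mm long in all. Origin: under the middle of the head.
- plug_mid (a point): Centre of the plug's square head, 11 mm above its underside; axes as plug. Grip across its y faces (22 mm). When the plug is home the head's front face, 12 mm ahead of this point, rests on the tube's end.
- plug_tip (a point): End of the plug's nose, on its axis, 28.5 mm ahead of the head's centre; axes as plug.
- tape: White roll of thread tape lying flat, 54 mm across, 19 mm high; origin under its middle. Leave it.
- socket: Upright steel socket, 27 mm across, 50 mm high; origin under its middle. Leave it.
- spanner: Steel spanner 170 mm long, lying along its x; leave it.
- driver: Screwdriver with red handle, 200 mm long, lying along its x behind the rail; leave it.
- oil: White bottle with black cap, 68 mm across, 190 mm high; origin under its middle; leave it.
- funnel: Blue funnel standing mouth down, 104 mm across, 135 mm high; origin under its middle; leave it.
- tub: White ceramic pot, 90 mm across, 50 mm high; origin under its middle; leave it.
Not all that is in view belongs to the job. What is shaped like the plug but brown is not meant.

How it is judged:
By the outcome, as a careful person would: the job done as asked, in the order asked, and still so for the second after the job is handed in, with the robot touching nothing.
It also fails if it takes over 72 s, if anything falls off the work surface, if the arm or the gripper's body presses on something with over 40 N, if the wrist force passes 120 N, or if a joint passes its speed limit or range.

## Working session

There is one attempt and no reset: what is moved stays moved. The work goes in short steps, each a Python script; the robot and the scene stay as the last script left them, time stands still between calls to the robot, and variables do not carry over. Pictures are saved under pics/ and viewed, and the job is handed in when it is done.

```bash
ls; mkdir -p pics
python3 - <<'E'
from station import *
import cv2,numpy as np
s=env.sense();print({k:np.round(v,3) for k,v in s.items()})
for c in ["side","top","wrist"]:
    p,d=viewer.read_camera(c);cv2.imwrite(f"pics/a_{c}.png",p[:,:,::-1]);np.save(f"pics/a_{c}.npy",d)
    i=viewer.camera_info(c);print(c,i)
    if c!="wrist":
        for n in ["rail","outlet","outlet_mouth","good_mouth","port","plug","plug_mid","plug_tip","outlet_mid"]:
            print(n,[(np.round(x["at"],4),round(x["score"],2)) for x in tip_of(c,n)[:3]])
print(env.sense()["t"])
E
```

```text
pics
{'t': np.float64(0.0), 'joint_positions': array([ 1.167,  0.468, -0.012,  1.604,  0.006,  1.071, -0.056]), 'joint_velocities': array([ 0.   , -0.   ,  0.001, -0.001,  0.   , -0.   ,  0.001]), 'tau': array([ 0.0000e+00, -5.2057e+01, -1.2000e-02, -2.4374e+01, -5.7000e-02,
        1.7000e-02,  0.0000e+00]), 'ee_pos': array([ 0.229, -0.608,  0.18 ]), 'tcp_rot': array([[-0.936, -0.001,  0.353],
       [-0.353,  0.002, -0.936],
       [ 0.   , -1.   , -0.002]]), 'wrist_force': array([ 0.624, -0.37 , -0.794]), 'moment': array([-0.017, -0.051, -0.035]), 'gripper_width': np.float64(0.092)}
side {'intrinsics': array([[457.72440527,   0.        , 282.25450343],
       [  0.        , 457.72440527, 206.43162436],
       [  0.        ,   0.        ,   1.        ]]), 'eye': array([ 0.54348282, -0.98244498,  0.88934962]), 'rotation': array([[ 0.99903135,  0.03480272, -0.02692824],
       [-0.04285671,  0.6306987 , -0.7748435 ],
       [-0.00998306,  0.77524701,  0.6315793 ]])}
rail [(array([ 0.6517, -0.0379, -0.0011]), 0.85)]
outlet [(array([ 0.634 , -0.1009,  0.0759]), 0.83), (array([ 0.7034, 
[... 1685 characters left out ...]
,  0.0119]), 0.65), (array([ 0.5394, -0.2791,  0.0119]), 0.54), (array([ 0.4137, -0.3478,  0.0149]), 0.41)]
outlet_mid [(array([ 0.6368, -0.1038,  0.1016]), 0.65)]
wrist {'intrinsics': array([[366.83012806,   0.        , 278.29360953],
       [  0.        , 366.83012806, 207.33865427],
       [  0.        ,   0.        ,   1.        ]]), 'T_tool_cam': array([[ 9.26333817e-04, -9.72605548e-01, -2.32459866e-01,
        -6.55515767e-02],
       [ 1.80689519e-04,  2.32460125e-01, -9.72605911e-01,
        -2.04141702e-01],
       [ 9.99999555e-01,  8.58954685e-04,  3.91075304e-04,
        -1.24739347e-04],
       [ 0.00000000e+00,  0.00000000e+00,  0.00000000e+00,
         1.00000000e+00]])}
1.05
```

View pics/a_side.png

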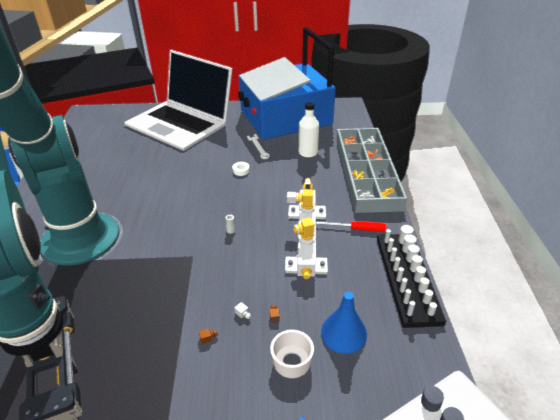

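View pics/a_top.png

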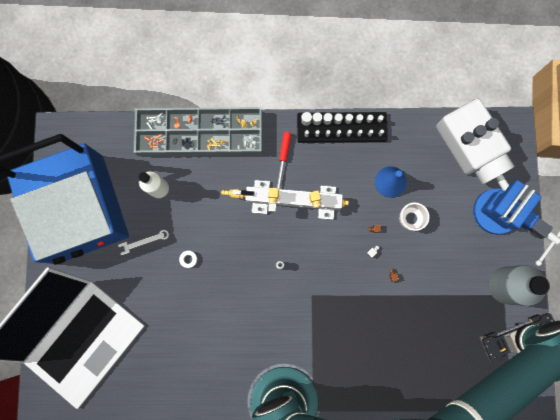

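Run:
```python
import cv2
p=cv2.imread("pics/a_side.png");
cv2.imwrite("pics/a_side_z.png",cv2.resize(p[130:310,180:420],None,fx=3.3,fy=3.3,interpolation=2))
p=cv2.imread("pics/a_top.png");
cv2.imwrite("pics/a_top_z.png",cv2.resize(p[60:280,250:430],None,fx=2.7,fy=2.7,interpolation=2))
```

```text
(no output)
```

View pics/a_side_z.png

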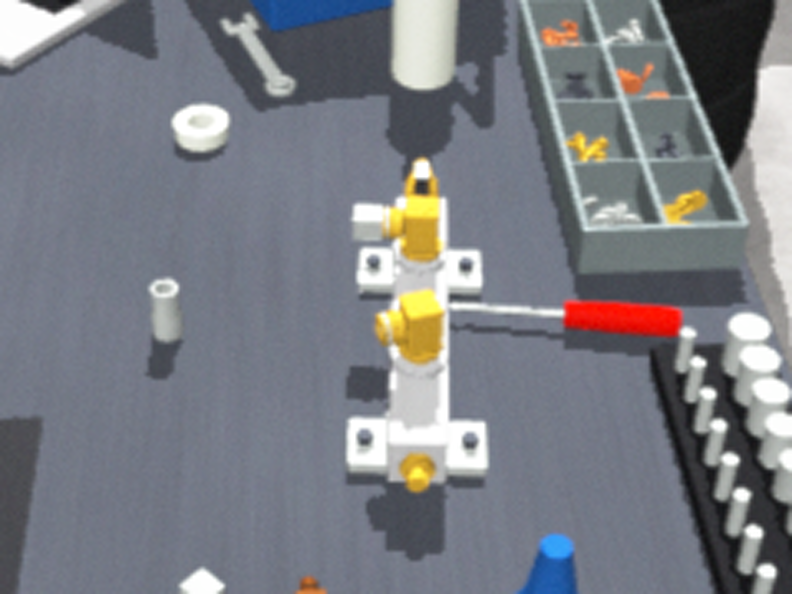

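View pics/a_top_z.png

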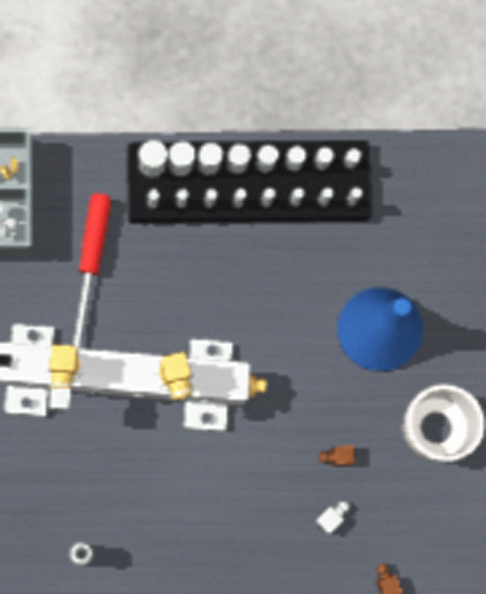

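```bash
cat > h.py <<'E'
from station import *
import numpy as np,cv2
def R(a):  # tool down, tool z (jaw axis) at world yaw a+90deg => tool x at yaw a
    x=np.array([np.cos(a),np.sin(a),0]);y=np.array([0,0,-1.]);return np.c_[x,y,np.cross(x,y)]
def T(s):
    M=np.eye(4);M[:3,:3]=s["tcp_rot"];M[:3,3]=s["ee_pos"];return M
def snap(c,name):
    s=env.sense();p,d=viewer.read_camera(c);i=viewer.camera_info(c)
    if c=="wrist": M=T(s)@i["T_tool_cam"]
    else: M=np.eye(4);M[:3,:3]=i["rotation"];M[:3,3]=i["eye"]
    cv2.imwrite(f"pics/{name}.png",p[:,:,::-1]);np.savez(f"pics/{name}.npz",p=p,d=d,M=M,K=i["intrinsics"])
    return p,d,M,i
def cloud(d,K,M):
    v,u=np.mgrid[:d.shape[0],:d.shape[1]]
    X=(u-K[0,2])/K[0,0]*d;Y=-(v-K[1,2])/K[1,1]*d
    P=np.stack([X,Y,-d],-1);W=P@M[:3,:3].T+M[:3,3];W[d<=0]=np.nan;return W
def nets(c,names,k=3):
    o={}
    for n in names:
        o[n]=tip_of(c,n)[:k];print(n,[(np.round(x["at"],4),round(x["score"],2)) for x in o[n]])
    return o
E
python3 - <<'E'
from h import *
print(np.round(R(0),2))
for deg in range(-360,361,30):
    a=np.radians(deg)
    q=solver.inverse_kinematics([.637,-.102,.085],R(a));print(deg,None if q is None else np.round(q,2))
print(env.sense()["t"])
E
```

```text
[[ 1.  0. -0.]
 [ 0.  0.  1.]
 [ 0. -1.  0.]]
-360 [ 0.58  0.68 -0.69  1.66  0.5   0.99  1.3 ]
-330 [ 0.88  1.05 -1.33  1.64  1.05  1.33  1.47]
-300 [ 0.88  1.05 -1.33  1.64  1.05  1.33  1.99]
-270 [-0.69  1.02  1.34  1.74 -1.04  1.28 -2.23]
-240 [ 0.09  0.56  0.03  1.69 -0.02  0.89 -2.5 ]
-210 [ 0.16  0.57 -0.08  1.69  0.05  0.89 -2.03]
-180 [ 0.25  0.58 -0.2   1.68  0.14  0.9  -1.57]
-150 [ 0.37  0.6  -0.36  1.67  0.26  0.92 -1.14]
-120 [ 0.44  0.62 -0.46  1.67  0.33  0.93 -0.67]
-90 [ 0.51  0.64 -0.57  1.66  0.41  0.96 -0.21]
-60 [ 0.57  0.68 -0.67  1.66  0.49  0.98  0.26]
-30 [ 0.59  0.68 -0.69  1.66  0.5   0.99  0.77]
0 [ 0.58  0.68 -0.69  1.66  0.5   0.99  1.3 ]
30 [ 0.88  1.05 -1.33  1.64  1.05  1.33  1.47]
60 [ 0.88  1.05 -1.33  1.64  1.05  1.33  1.99]
90 [-0.69  1.02  1.34  1.74 -1.04  1.28 -2.23]
120 [ 0.09  0.56  0.03  1.69 -0.02  0.89 -2.5 ]
150 [ 0.16  0.57 -0.08  1.69  0.05  0.89 -2.03]
180 [ 0.25  0.58 -0.2   1.68  0.14  0.9  -1.57]
210 [ 0.37  0.6  -0.36  1.67  0.26  0.92 -1.14]
240 [ 0.44  0.62 -0.46  1.67  0.33  0.93 -0.67]
270 [ 0.51  0.64 -0.57  1.66  0.41  0.96 -0.21]
300 [ 0.57  0.68 -0.67  1.66  0.49  0.98  0.26]
330 [ 0.59  0.68 -0.69  1.66  0.5   0.99  0.77]
360 [ 0.58  0.68 -0.69  1.66  0.5   0.99  1.3 ]
1.05
```

Run:
```python
from h import *
from scipy.optimize import least_squares
env.movel([.229,-.608,.30],rate=.25)
# seed config
q=np.array([.09,.56,.03,1.69,-.02,.89,1.6]);
s=env.sense();print(s["t"])
qa=np.array([.09,.40,.03,1.55,-.02,1.2,1.6])
env.goto_joints(qa);s=env.sense();print(s["t"],s["ee_pos"],s["tcp_rot"].round(2))
print(solver.inverse_kinematics([.60,-.04,.2],R(0)))
env.reach([.60,-.04,.2],R(0));s=env.sense();print(s["t"],s["joint_positions"].round(3))
snap("wrist","b_wrist")
nets("wrist",["rail","outlet","outlet_mid","outlet_mouth","good_mouth","port"])
print(env.sense()["t"])
```

```text
1.675
3.9833 [ 0.63158583 -0.10360507  0.24750198] [[ 1.   -0.01  0.1 ]
 [-0.1   0.01  1.  ]
 [-0.01 -1.    0.01]]
[ 0.02140302  0.36776342 -0.01346041  1.70786099  0.00552888  1.06600511
  1.57696496]
4.4167 [ 0.021  0.368 -0.014  1.709  0.006  1.066  1.577]
rail [(array([ 0.6436, -0.0402, -0.0055]), 0.95)]
outlet [(array([ 0.6403, -0.1004,  0.0764]), 0.61)]
outlet_mid [(array([ 0.6406, -0.1007,  0.1   ]), 0.77), (array([ 0.4662, -0.2869,  0.0086]), 0.54), (array([0.6202, 0.0311, 0.0955]), 0.36)]
outlet_mouth [(array([ 0.6079, -0.1086,  0.0994]), 0.7)]
good_mouth [(array([0.6217, 0.0299, 0.0963]), 0.61)]
port [(array([ 0.6351, -0.1005,  0.0683]), 0.88)]
4.7667
```

View pics/b_wrist.png

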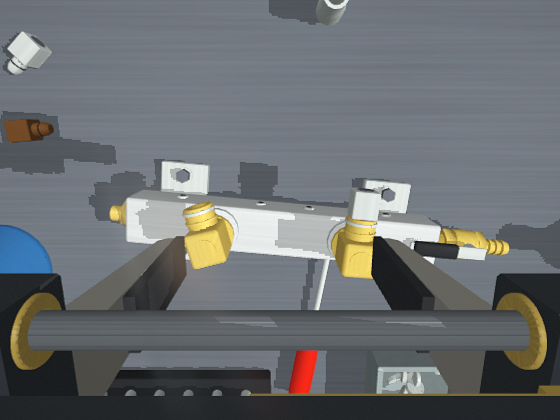

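```bash
cat > an.py <<'E'
import numpy as np,cv2,sys
from h import cloud
z=np.load("pics/b_wrist.npz");W=cloud(z["d"],z["K"],z["M"])
x,y,Z=W[...,0],W[...,1],W[...,2]
m=(Z>.050)&(Z<.064)&(x>.58)&(x<.70)&(y>-.2)&(y<.12)
print("bar z",np.median(Z[m]),m.sum())
# front top edge: for each y bin, min x of top
ys,xs,xb=[],[],[]
for yb in np.arange(-.175,.11,.004):
    k=m&(abs(y-yb)<.002)
    if k.sum()>6: ys.append(yb);xs.append(np.percentile(x[k],3));xb.append(np.percentile(x[k],97))
ys=np.array(ys);xs=np.array(xs)
for it in range(6):
    p=np.polyfit(ys,xs,1);r=xs-np.polyval(p,ys);g=abs(r)<max(2*np.median(abs(r)),.001);ys,xs=ys[g],xs[g]
print("front edge",p,"yaw deg",np.degrees(-np.arctan(p[0])),len(ys),r.std())
print("y extent",np.percentile(y[m],[.5,99.5]))
for nm,yc in (("out",-.101),("good",.03)):
    k=(abs(y-yc)<.035)&(Z>.109)&(Z<.13)&(x>.58)&(x<.70)
    pts=np.c_[x[k],y[k]].astype(np.float32);print(nm,k.sum(),np.median(Z[k]),cv2.minAreaRect(pts*1000),np.median(pts,0))
E
python3 an.py
```

```text
bar z 0.05862014091723178 8471
front edge [0.09421046 0.62547586] yaw deg -5.381976257230353 60 0.0001822109258185255
y extent [-0.18823129  0.11662174]
out 1916 0.12020615726275022 ((629.5303344726562, -102.29580688476562), (49.08264923095703, 29.59882926940918), 14.656378746032715) [ 0.6306573  -0.10130095]
good 1275 0.11644328153323474 ((630.1956787109375, 28.953805923461914), (27.046852111816406, 70.46401977539062), 85.35936737060547) [0.64608985 0.02730999]
```

```bash
cat >> an.py <<'E'
for nm,yc,z0,z1 in (("out",-.101,.1175,.123),("good",.03,.1145,.119)):
    k=((abs(y-yc)<.025)&(Z>z0)&(Z<z1)&(x>.60)&(x<.70)).astype(np.uint8)
    k=cv2.morphologyEx(k,cv2.MORPH_OPEN,np.ones((3,3)))>0
    pts=np.c_[x[k],y[k]].astype(np.float32);print(nm,k.sum(),np.median(Z[k]),cv2.minAreaRect(pts*1000),np.median(pts,0))
E
python3 an.py
python3 - <<'E'
import cv2
p=cv2.imread("pics/b_wrist.png");cv2.imwrite("pics/b_z.png",cv2.resize(p[170:290,90:470],None,fx=2.1,fy=2.1,interpolation=2))
E
```

```text
bar z 0.05862014091723178 8471
front edge [0.09421046 0.62547586] yaw deg -5.381976257230353 60 0.0001822109258185255
y extent [-0.18823129  0.11662174]
out 1916 0.12020615726275022 ((629.5303344726562, -102.29580688476562), (49.08264923095703, 29.59882926940918), 14.656378746032715) [ 0.6306573  -0.10130095]
good 1275 0.11644328153323474 ((630.1956787109375, 28.953805923461914), (27.046852111816406, 70.46401977539062), 85.35936737060547) [0.64608985 0.02730999]
out 1174 0.12112898611538808 ((638.836669921875, -99.86639404296875), (29.840940475463867, 29.590646743774414), 14.722533226013184) [ 0.6375967  -0.09951238]
good 890 0.11693702542174766 ((650.8146362304688, 27.02447509765625), (25.68270492553711, 28.836992263793945), 84.79239654541016) [0.6503402  0.02591709]
```

View pics/b_z.png

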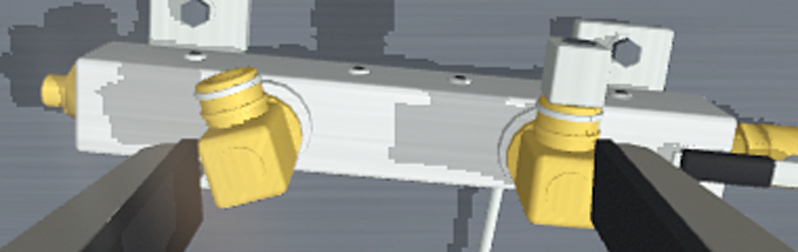

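```bash
cat >> h.py <<'E'
AX=np.array([.639,-.100])
def show(tag=""):
    s=env.sense();print(tag,"t%.2f"%s["t"],"F",s["wrist_force"].round(2),"M",s["moment"].round(3),"w%.4f"%s["gripper_width"],"p",s["ee_pos"].round(4),"yaw%.4f"%np.arctan2(s["tcp_rot"][1,0],s["tcp_rot"][0,0]),"j7 %.3f"%s["joint_positions"][6]);return s
E
python3 - <<'E'
from h import *
a0=np.radians(14.7)
show()
env.reach([*AX,.15],R(a0));show("above")
env.movel([*AX,.0845],rate=.12);show("down")
effector.grasp(50);show("grasp")
for k in range(1,3):
    a=a0-.175*k
    q=solver.inverse_kinematics([*AX,.0845],R(a))
    env.goto_joints(q);show(k)
E
```

```text
t4.77 F [-0.41 -1.   -0.47] M [ 0.103 -0.134  0.018] w0.0920 p [ 0.6005 -0.0409  0.2004] yaw-0.0015 j7 1.577
above t5.21 F [0.54 0.52 0.68] M [ 0.146 -0.13  -0.029] w0.0920 p [ 0.6386 -0.1011  0.1489] yaw0.2539 j7 1.915
down t5.91 F [0.56 0.31 0.88] M [ 0.059 -0.142  0.009] w0.0917 p [ 0.6397 -0.0996  0.0854] yaw0.2571 j7 1.912
grasp t6.91 F [ 0.11  0.57 -0.24] M [-0.15  -0.189  0.001] w0.0280 p [ 0.6391 -0.1004  0.0845] yaw0.2562 j7 1.912
1 t7.18 F [ 0.59 -1.74  0.82] M [-0.411 -0.293  0.018] w0.0283 p [ 0.6391 -0.1004  0.0845] yaw0.0853 j7 1.763
2 t7.46 F [ 1.17 -2.51 -1.59] M [-0.54  -0.357  0.135] w0.0282 p [ 0.6391 -0.1005  0.0845] yaw-0.0876 j7 1.613
```

Run:
```python
from h import *
p,d,M,i=snap("side","c_side")
cv2.imwrite("pics/c_z.png",cv2.resize(p[140:290,240:380,::-1],None,fx=4,fy=4,interpolation=2))
for _ in range(3): env.pause(.1);show()
```

```text
t7.61 F [ 0.54 -2.25 -1.11] M [-0.624 -0.39   0.138] w0.0280 p [ 0.6391 -0.1005  0.0845] yaw-0.0903 j7 1.611
 t7.71 F [ 1.69 -2.35 -0.61] M [-0.697 -0.375  0.175] w0.0281 p [ 0.6391 -0.1005  0.0845] yaw-0.0916 j7 1.610
 t7.81 F [ 1.38 -3.46 -1.66] M [-0.778 -0.433  0.096] w0.0281 p [ 0.639  -0.1005  0.0845] yaw-0.0925 j7 1.609
```

View pics/c_z.png

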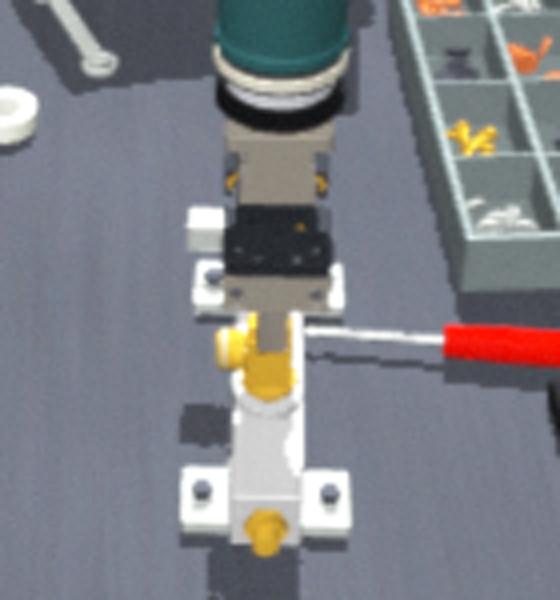

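Run:
```python
from h import *
a=-.0939; d=0
for k in range(6):
    d+=.71
    q=solver.inverse_kinematics([*AX,.0845-.0013*(d+.35)/6.283],R(a-d))
    if q is None or abs(q-env.sense()["joint_positions"])[:6].max()>.4: print("bad",q);break
    env.goto_joints(q);s=show(k)
    if max(abs(s["wrist_force"]))>25: print("force");break
```

```text
0 t8.45 F [ 0.49 -4.9  -0.73] M [-1.195 -0.268  0.274] w0.0281 p [ 0.6389 -0.1008  0.0844] yaw-0.8008 j7 0.996
1 t9.08 F [-0.32 -5.39  0.36] M [-1.325 -0.063  0.399] w0.0284 p [ 0.6387 -0.101   0.0842] yaw-1.5112 j7 0.384
2 t9.72 F [-1.87 -4.98  1.71] M [-1.345  0.276  0.431] w0.0283 p [ 0.6383 -0.101   0.084 ] yaw-2.2210 j7 -0.223
3 t10.35 F [-2.74 -4.81  3.7 ] M [-1.293  0.657  0.496] w0.0281 p [ 0.638  -0.1008  0.0838] yaw-2.9307 j7 -0.827
4 t10.98 F [-3.23 -4.63  5.05] M [-0.995  0.914  0.547] w0.0283 p [ 0.6379 -0.1004  0.0836] yaw2.6430 j7 -1.429
5 t11.62 F [-2.54 -3.07  5.7 ] M [-0.718  0.855  0.687] w0.0279 p [ 0.6381 -0.0999  0.0835] yaw1.9333 j7 -2.036
```

```bash
sed -i 's/^AX=.*/AX=np.array([.6386,-.1004])/' h.py
python3 - <<'E'
from h import *
effector.release();show("rel")
env.movel([*AX,.13],rate=.15)
a=1.9333+np.pi
env.reach([*AX,.13],R(a));s=show("turned")
snap("wrist","d_wrist")
env.movel([*AX,.0836],rate=.12);show("down")
effector.grasp(50);show("grasp")
E
sed -n 1,200p an.py | sed 's/b_wrist/d_wrist/' > an2.py; python3 an2.py
```

```text
rel t12.64 F [-0.03  0.45  0.18] M [0.108 0.018 0.   ] w0.0919 p [ 0.639  -0.1     0.0835] yaw1.9293 j7 -2.039
turned t14.92 F [-0.26 -0.24 -0.05] M [ 0.011 -0.103 -0.025] w0.0920 p [ 0.6383 -0.0996  0.1294] yaw-1.2077 j7 0.018
down t15.50 F [ 0.77 -0.13  0.81] M [-0.015 -0.135  0.024] w0.0919 p [ 0.6387 -0.0999  0.0834] yaw-1.2078 j7 -0.013
grasp t16.85 F [-8.81 -3.57 19.32] M [-0.94   2.421 -0.017] w0.0005 p [ 0.6373 -0.1025  0.0863] yaw-1.2097 j7 -0.013
bar z 0.05861421142325243 12626
front edge [0.0967214  0.62663526] yaw deg -5.524543360558024 47 0.00047141542943975626
y extent [-0.18766479  0.06524132]
out 3127 0.11976204344582364 ((647.937255859375, -103.81008911132812), (30.394575119018555, 49.4732551574707), 69.19080352783203) [ 0.642586   -0.10189746]
good 3469 0.11655827572699737 ((632.6116943359375, 30.712757110595703), (30.43792152404785, 67.64125061035156), 84.14034271240234) [0.64937276 0.02767479]
out 2144 0.12034074498311396 ((638.950439453125, -100.21723937988281), (29.841690063476562, 29.676441192626953), 68.218994140625) [ 0.6385757 -0.0993827]
good 2670 0.11689293316874055 ((651.1824340820312, 28.625160217285156), (28.925050735473633, 29.0104923248291), 84.53077697753906) [0.65165424 0.02770544]
```

View pics/d_wrist.png

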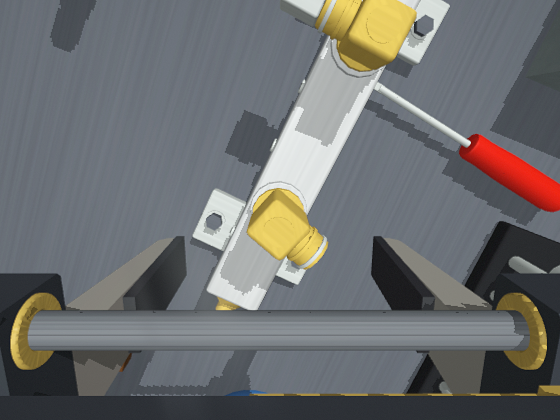

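Run:
```python
from h import *
show()
p,d,M,i=snap("side","e_side")
cv2.imwrite("pics/e_z.png",cv2.resize(p[140:290,240:380,::-1],None,fx=4,fy=4,interpolation=2))
snap("wrist","e_wrist");show()
```

```text
t16.85 F [-8.81 -3.57 19.32] M [-0.94   2.421 -0.017] w0.0005 p [ 0.6373 -0.1025  0.0863] yaw-1.2097 j7 -0.013
 t16.95 F [-10.54  -3.95  18.58] M [-0.974  2.455  0.03 ] w0.0008 p [ 0.6373 -0.1025  0.0863] yaw-1.2097 j7 -0.013
```

View pics/e_z.png

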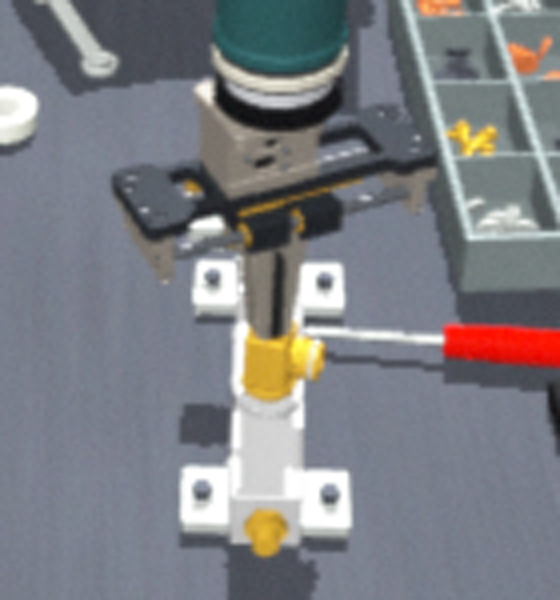

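View pics/e_wrist.png

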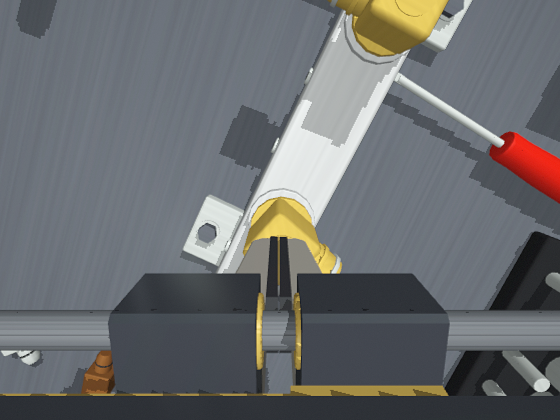

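```bash
python3 - <<'E'
from h import *
effector.release();show("rel")
env.movel([*AX,.22],rate=.2)
print(env.sense()["joint_positions"].round(2))
qa=np.array([-.1,.40,.03,1.55,-.02,1.2,1.3])
env.goto_joints(qa);s=show("qa")
env.reach([.60,-.08,.2],R(-.1));s=show("view");print(s["joint_positions"].round(3))
snap("wrist","f_wrist")
E
sed 's/b_wrist/f_wrist/' an.py > an2.py; python3 an2.py
```

```text
rel t18.32 F [ 0.3  -0.68  0.28] M [ 0.025 -0.101 -0.059] w0.0917 p [ 0.6386 -0.1004  0.0836] yaw-1.2083 j7 -0.013
[ 0.73  0.62 -0.95  1.53  0.52  1.26  0.07]
qa t20.28 F [ 0.17 -0.31  0.33] M [ 0.015 -0.211 -0.009] w0.0921 p [0.6391 0.0187 0.2462] yaw-0.2066 j7 1.299
view t20.82 F [0.5  0.19 0.21] M [ 0.077 -0.08   0.06 ] w0.0917 p [ 0.5994 -0.0813  0.1992] yaw-0.1031 j7 1.561
[ 0.05   0.374  0.039  1.701 -0.017  1.068  1.561]
bar z 0.05862533717387969 9923
front edge [0.09449199 0.62561201] yaw deg -5.397964663175797 65 0.00023626456155326745
y extent [-0.1865592   0.11613554]
out 1701 0.11978435992500064 ((647.5632934570312, -103.62738800048828), (29.94325065612793, 49.30367660522461), 68.76660919189453) [ 0.64065903 -0.10268302]
good 999 0.11626889243418237 ((628.9385375976562, 30.95085906982422), (29.548086166381836, 67.3989028930664), 83.83446502685547) [0.6407732  0.03150454]
out 1171 0.120351817711697 ((638.4419555664062, -100.11968994140625), (29.651748657226562, 28.981624603271484), 68.8763198852539) [ 0.63755983 -0.10011067]
good 630 0.11690427354545146 ((649.2119750976562, 29.207256317138672), (28.728931427001953, 24.676240921020508), 83.6693115234375) [0.64473736 0.0328345 ]
```

View pics/f_wrist.png

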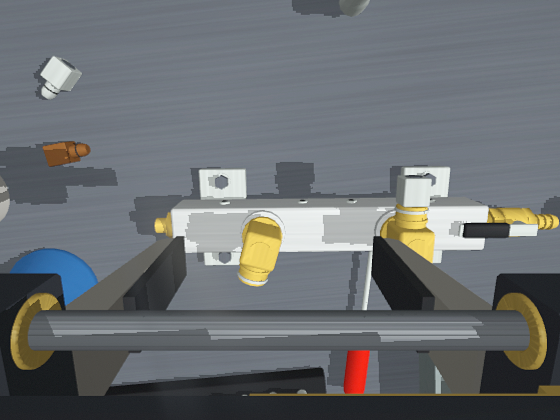

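Run:
```python
from h import *
a=2.772-np.pi
env.reach([*AX,.15],R(a));show("above")
env.movel([*AX,.0838],rate=.12);s=show("down");print(s["joint_positions"].round(2))
effector.grasp(60);s=show("grasp")
tot=2.772+.094;d=0
while d<tot-.36:
    d=min(d+.5,tot-.35)
    q=solver.inverse_kinematics([*AX,.0838-.0013*d/6.283],R(a-d))
    if q is None or abs(q-env.sense()["joint_positions"])[:6].max()>.3: print("bad",q);break
    env.goto_joints(q);s=show("%.2f"%d)
    if not .025<s["gripper_width"]<.032: print("W");break
```

```text
above t21.25 F [ 0.5   0.4  -0.08] M [ 0.081 -0.113 -0.018] w0.0920 p [ 0.6387 -0.0988  0.149 ] yaw-0.3663 j7 1.349
down t21.95 F [0.28 0.6  0.38] M [-0.01  -0.145  0.023] w0.0918 p [ 0.6393 -0.1003  0.0848] yaw-0.3692 j7 1.354
[ 0.04  0.56  0.09  1.69 -0.06  0.89  1.35]
grasp t22.96 F [-0.26 -0.75  0.16] M [-0.088 -0.037  0.01 ] w0.0275 p [ 0.6385 -0.1007  0.0838] yaw-0.3698 j7 1.354
0.50 t23.45 F [-0.63 -1.52  0.64] M [-0.413  0.066  0.513] w0.0275 p [ 0.6385 -0.1006  0.0837] yaw-0.8653 j7 0.925
1.00 t23.94 F [-1.31 -1.75  0.67] M [-0.4    0.131  0.638] w0.0277 p [ 0.6386 -0.1006  0.0836] yaw-1.3648 j7 0.495
1.50 t24.43 F [ 0.32 -1.66  0.34] M [-0.568  0.081  0.666] w0.0276 p [ 0.6386 -0.1006  0.0835] yaw-1.8646 j7 0.066
2.00 t24.93 F [-1.18 -2.54  1.7 ] M [-0.643  0.084  0.81 ] w0.0280 p [ 0.6386 -0.1007  0.0834] yaw-2.3646 j7 -0.360
2.50 t25.42 F [-0.96 -2.99  1.21] M [-0.802  0.225  0.789] w0.0278 p [ 0.6386 -0.1007  0.0833] yaw-2.8646 j7 -0.785
2.52 t25.67 F [-1.66 -3.51  0.33] M [-0.9    0.128  0.948] w0.0276 p [ 0.6386 -0.1007  0.0833] yaw-2.8841 j7 -0.801
```

```bash
python3 - <<'E'
from h import *
a=2.772-np.pi
for d in (2.72,2.80,2.84,2.866):
    q=solver.inverse_kinematics([*AX,.0838-.0013*d/6.283],R(a-d))
    env.goto_joints(q);s=show("%.2f"%d)
for _ in range(3): env.pause(.06);show()
effector.release()
env.movel([*AX,.16],rate=.2);s=show()
print(s["joint_positions"].round(2))
env.movel([.66,-.10,.2],rate=.2)
snap("wrist","g_wrist")
E
sed 's/b_wrist/g_wrist/' an.py > an2.py; python3 an2.py
```

```text
2.72 t25.95 F [-1.88 -3.68  1.59] M [-0.981  0.256  0.712] w0.0278 p [ 0.6385 -0.1007  0.0832] yaw-3.0852 j7 -0.972
2.80 t26.20 F [-0.11 -3.92  0.85] M [-0.954  0.22   0.904] w0.0279 p [ 0.6385 -0.1006  0.0832] yaw3.1181 j7 -1.039
2.84 t26.45 F [ 0.23 -5.42  0.83] M [-1.126  0.231  0.927] w0.0275 p [ 0.6385 -0.1007  0.0832] yaw3.0763 j7 -1.075
2.87 t26.70 F [-1.53 -4.59  0.71] M [-1.154  0.308  1.007] w0.0275 p [ 0.6386 -0.1006  0.0832] yaw3.0490 j7 -1.098
 t26.76 F [-0.8  -5.35  0.08] M [-1.208  0.317  0.916] w0.0279 p [ 0.6386 -0.1006  0.0832] yaw3.0487 j7 -1.098
 t26.82 F [-0.76 -4.3   1.27] M [-1.159  0.266  0.958] w0.0277 p [ 0.6385 -0.1007  0.0832] yaw3.0484 j7 -1.098
 t26.88 F [-0.69 -4.25  0.82] M [-1.212  0.281  1.055] w0.0280 p [ 0.6385 -0.1006  0.0832] yaw3.0482 j7 -1.099
 t28.44 F [-0.05 -0.57 -0.81] M [ 0.058  0.018 -0.04 ] w0.0917 p [ 0.6382 -0.0999  0.1595] yaw3.0478 j7 -1.153
[-0.48  0.6   0.85  1.67 -0.49  1.1  -1.15]
bar z 0.05851377953690412 10839
front edge [0.09493902 0.62764631] yaw deg -5.423349565213052 41 0.00023678891018465227
y extent [-0.1885064   0.11511999]
out 1744 0.11906852267400242 ((629.6246337890625, -100.29014587402344), (29.94948959350586, 49.174041748046875), 89.25116729736328) [ 0.63659906 -0.10042404]
good 1504 0.11644326325393378 ((642.8887329101562, 29.062416076660156), (30.142972946166992, 46.82084655761719), 84.42595672607422) [0.6511606  0.02753134]
out 1176 0.11967787812502728 ((638.9003295898438, -100.35621643066406), (28.465595245361328, 29.019447326660156), 88.4652328491211) [ 0.63989514 -0.10056137]
good 1159 0.11677323523987854 ((651.0133666992188, 28.89272689819336), (28.977182388305664, 28.640535354614258), 85.14423370361328) [0.65163094 0.02790088]
```

View pics/g_wrist.png

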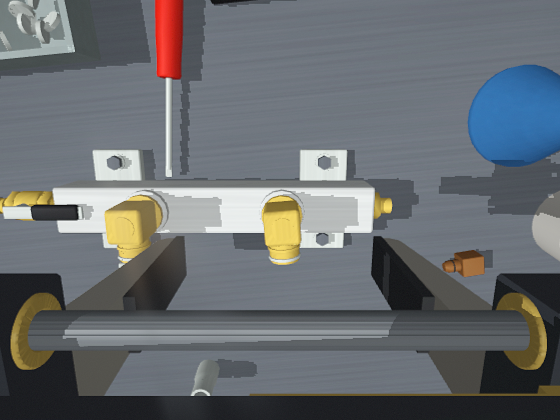

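```bash
python3 - <<'E'
from h import *
ag=np.radians(-1.1)+np.pi
env.movel([*AX,.15],R(ag),rate=.25);show("above")
env.movel([*AX,.0832],rate=.12)
effector.grasp(60);s=show("grasp")
for deg in (-4,-7,-8.3,-9.4):
    q=solver.inverse_kinematics([*AX,.0832],R(np.pi+np.radians(deg)))
    env.goto_joints(q);s=show(deg)
for _ in range(3): env.pause(.06);show()
effector.release()
env.movel([*AX,.16],rate=.2)
env.movel([.66,-.10,.2],rate=.2)
snap("wrist","i_wrist");show()
E
sed 's/b_wrist/i_wrist/' an.py > an2.py; python3 an2.py
```

```text
above t29.23 F [ 0.24 -0.46  0.86] M [0.042 0.002 0.012] w0.0919 p [ 0.6375 -0.1001  0.1489] yaw3.1209 j7 -1.083
grasp t30.95 F [ 0.12 -1.97 -0.82] M [-0.138  0.057  0.026] w0.0277 p [ 0.6386 -0.1007  0.0832] yaw3.1222 j7 -1.035
-4 t31.20 F [-0.41 -1.69  0.35] M [-0.349  0.098  0.556] w0.0281 p [ 0.6386 -0.1007  0.0832] yaw3.0743 j7 -1.076
-7 t31.45 F [ 0.4  -2.59 -0.26] M [-0.463  0.022  0.929] w0.0277 p [ 0.6386 -0.1007  0.0832] yaw3.0225 j7 -1.120
-8.3 t31.70 F [ 0.24 -2.71  0.19] M [-0.528 -0.006  1.006] w0.0279 p [ 0.6386 -0.1006  0.0832] yaw2.9983 j7 -1.140
-9.4 t31.95 F [-0.01 -2.33  0.02] M [-0.641  0.059  0.974] w0.0276 p [ 0.6386 -0.1006  0.0832] yaw2.9777 j7 -1.157
 t32.01 F [-0.38 -3.07  0.04] M [-0.577  0.09   0.96 ] w0.0279 p [ 0.6386 -0.1006  0.0832] yaw2.9778 j7 -1.157
 t32.07 F [ 0.4  -3.08 -0.71] M [-0.631  0.09   0.986] w0.0279 p [ 0.6386 -0.1006  0.0832] yaw2.9777 j7 -1.157
 t32.12 F [-0.2  -2.14  0.21] M [-0.673  0.029  1.011] w0.0280 p [ 0.6386 -0.1006  0.0832] yaw2.9776 j7 -1.157
 t34.12 F [-0.78  0.16 -0.28] M [ 0.053  0.028 -0.007] w0.0922 p [ 0.6587 -0.0998  0.198 ] yaw2.9773 j7 -1.241
bar z 0.05856405854640284 10635
front edge [0.09738907 0.62806332] yaw deg -5.562441007121435 33 0.0002723268197012299
y extent [-0.18872198  0.11521175]
out 1732 0.11910660106805843 ((629.5948486328125, -99.6973648071289), (29.9068603515625, 49.02469253540039), 85.74105072021484) [ 0.6364214 -0.0999722]
good 1349 0.1166284898237881 ((647.4871215820312, 28.644638061523438), (29.66999626159668, 37.7497444152832), 83.86744689941406) [0.65253454 0.02721669]
out 1173 0.11970312365721691 ((638.9563598632812, -100.41255187988281), (28.870471954345703, 28.622833251953125), 87.14116668701172) [ 0.63945687 -0.10040347]
good 1127 0.1168294698944326 ((651.3339233398438, 28.609474182128906), (29.328073501586914, 28.74493980407715), 85.16058349609375) [0.65197414 0.02786363]
```

View pics/i_wrist.png

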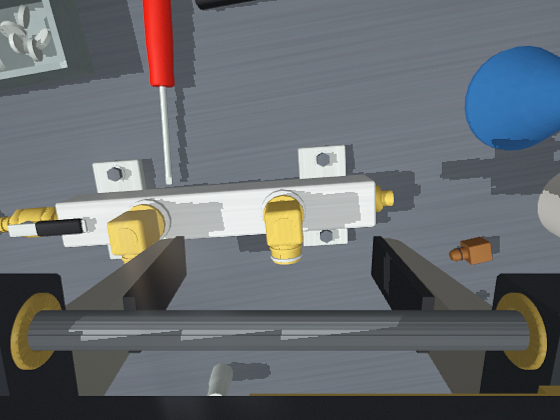

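```bash
cat > an3.py <<'E'
import numpy as np,cv2,sys
from h import cloud
def lf(t,v):
    t,v=np.array(t),np.array(v)
    for _ in range(6):
        p=np.polyfit(t,v,1);r=v-np.polyval(p,t);g=abs(r)<max(2.5*np.median(abs(r)),.0002);t,v=t[g],v[g]
    return np.degrees(np.arctan(p[0])),len(t),r.std()*1e3,np.polyval(p,.639)
z=np.load(f"pics/{sys.argv[1]}.npz");W=cloud(z["d"],z["K"],z["M"]);x,y,Z=W[...,0],W[...,1],W[...,2]
m=(Z>.050)&(Z<.064)&(x>.58)&(x<.70)
ys,xs=[],[]
for yb in np.arange(-.17,.11,.003):
    k=m&(abs(y-yb)<.0015)
    if k.sum()>6: ys.append(yb);xs.append(np.percentile(x[k],3))
print("rail yaw",-lf(ys,xs)[0],lf(ys,xs)[1:3])
for nm,c,z0 in (("out",(.639,-.1005),.118),("good",(.651,.029),.115)):
    for lab,(zl,zh,xl,xh) in dict(top=(z0,z0+.006,-.012,.012),all=(.095,.13,-.032,.012)).items():
        L,Rr,t=[],[],[]
        for dx in np.arange(xl,xh,.001):
            k=(abs(x-c[0]-dx)<.0007)&(abs(y-c[1])<.025)&(Z>zl)&(Z<zh)
            if k.sum()<8: continue
            t.append(c[0]+dx);L.append(y[k].min());Rr.append(y[k].max())
        if len(t)>6: print(nm,lab,"lo",np.round(lf(t,L),3),"hi",np.round(lf(t,Rr),3))
    zz=(Z>z0)&(Z<z0+.006)&(abs(x-c[0])<.02)&(abs(y-c[1])<.02)
    t,F,B=[],[],[]
    for dy in np.arange(-.012,.012,.001):
        k=zz&(abs(y-c[1]-dy)<.0007)
        if k.sum()>8: t.append(c[1]+dy);F.append(x[k].min());B.append(x[k].max())
    if len(t)>6: print(nm,"front edge yaw",np.round(-lf(t,F)[0],2),"back",np.round(-lf(t,B)[0],2))
E
for n in b f g i; do echo $n; python3 an3.py ${n}_wrist; done
python3 - <<'E'
from h import *
env.movel([.62,-.10,.24],rate=.25)
env.goto_joints(np.array([-.15,.40,.03,1.55,-.02,1.2,1.45]));show()
env.reach([.63,-.10,.175],R(-.094));show()
snap("wrist","j_wrist")
E
echo j; python3 an3.py j_wrist
```

```text
b
rail yaw -5.380795749435645 (68, np.float64(0.14159492373268662))
out top lo [10.736 22.     0.397 -0.114] hi [15.05  17.     0.162 -0.085]
out all lo [11.252 20.     0.243 -0.114] hi [16.824 28.     0.298 -0.084]
out front edge yaw 13.74 back 13.55
good top lo [-6.262e+00  2.300e+01  3.960e-01  1.600e-02] hi [-0.768 21.     0.278  0.038]
good all lo [-7.48e+00  2.80e+01  2.15e-01  1.50e-02] hi [-1.0404e+01  4.4000e+01  1.2930e+00  4.0000e-02]
good front edge yaw -4.9 back -5.45
f
rail yaw -5.384569139814638 (73, np.float64(0.16677829911908534))
out top lo [-19.706  18.      0.255  -0.115] hi [-20.007  15.      0.248  -0.085]
out all lo [-20.904  21.      0.286  -0.116] hi [-18.255  18.      0.331  -0.085]
out front edge yaw -20.8 back -21.18
good top lo [4.8524e+01 1.8000e+01 3.9900e-01 1.3000e-02] hi [-5.442 23.     0.34   0.044]
good all lo [2.2067e+01 4.3000e+01 4.7280e+00 2.1000e-02] hi [1.400e-02 4.100e+01 1.034e+00 4.300e-02]
good front edge yaw -7.95 back -41.55
g
rail yaw -5.394577098546766 (49, np.float64(0.1384834848794623))
out top lo [-0.695 23.     0.243 -0.114] hi [-
[... 812 characters left out ...]
4.7 back -4.81
 t36.80 F [-0.35 -1.24 -0.1 ] M [ 0.056 -0.135  0.032] w0.0917 p [0.6379 0.0506 0.247 ] yaw-0.0066 j7 1.450
 t37.51 F [-0.1   1.31  0.14] M [ 0.104 -0.209 -0.007] w0.0919 p [ 0.6309 -0.0979  0.1757] yaw-0.0922 j7 1.619
j
rail yaw -5.395415200215628 (68, np.float64(0.23159561536058926))
out top lo [-5.183 24.     0.294 -0.114] hi [-4.532 23.     0.345 -0.086]
out all lo [-7.526 44.     0.689 -0.115] hi [-1.944 35.     0.482 -0.086]
out front edge yaw -4.79 back -2.75
good top lo [-4.592e+00  2.400e+01  2.610e-01  1.600e-02] hi [-5.321 20.     0.213  0.044]
good all lo [-9.15e+00  4.40e+01  6.99e-01  1.60e-02] hi [ 0.178 39.     0.731  0.043]
good front edge yaw -4.98 back -5.74
```

View pics/j_wrist.png

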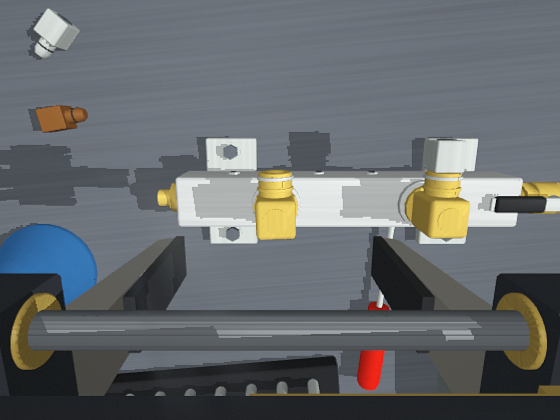

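```bash
python3 - <<'E'
from h import *
env.movel([*AX,.0832],R(np.radians(-4.2)),rate=.15)
effector.grasp(60);s=show("grasp")
for deg in (-7.5,-9,-10.0):
    q=solver.inverse_kinematics([*AX,.0832],R(np.radians(deg)))
    env.goto_joints(q);s=show(deg)
effector.release()
env.movel([*AX,.15],rate=.2)
env.movel([.63,-.10,.175],R(-.094),rate=.2)
snap("wrist","k_wrist");show()
nets("wrist",["plug_mid","plug_tip","outlet_mouth"])
E
echo j; python3 an3.py k_wrist
```

```text
grasp t39.33 F [ 0.2  -0.55 -0.96] M [-0.068 -0.105  0.002] w0.0276 p [ 0.6386 -0.1007  0.0832] yaw-0.0735 j7 1.645
-7.5 t39.58 F [ 0.81 -1.74 -0.39] M [-0.222 -0.09   0.611] w0.0274 p [ 0.6386 -0.1006  0.0832] yaw-0.1280 j7 1.598
-9 t39.83 F [-1.02 -1.28  0.87] M [-0.333 -0.083  0.935] w0.0279 p [ 0.6386 -0.1006  0.0832] yaw-0.1549 j7 1.574
-10.0 t40.08 F [-0.37 -1.43 -0.11] M [-0.39  -0.069  1.008] w0.0274 p [ 0.6386 -0.1006  0.0832] yaw-0.1741 j7 1.558
 t41.93 F [ 0.62 -0.07  0.37] M [ 0.033 -0.119 -0.007] w0.0921 p [ 0.6295 -0.1     0.1739] yaw-0.0955 j7 1.620
plug_mid [(array([ 0.5477, -0.307 ,  0.009 ]), 0.82), (array([ 0.4667, -0.2855,  0.0087]), 0.78)]
plug_tip [(array([ 0.5431, -0.2786,  0.0119]), 0.91), (array([ 0.4902, -0.3068,  0.0099]), 0.65)]
outlet_mouth [(array([ 0.6385, -0.1013,  0.1011]), 0.42)]
j
rail yaw -5.308450832749545 (64, np.float64(0.15260683028133246))
out top lo [-6.604 23.     0.367 -0.114] hi [-4.122 24.     0.339 -0.086]
out all lo [-7.457 28.     0.161 -0.115] hi [-2.471 43.     0.412 -0.086]
out front edge yaw -4.99 back -5.46
good top lo [-5.20e+00  2.20e+01  2.63e-01  1.50e-02] hi [-5.948 23.     0.328  0.044]
good all lo [-9.019e+00  4.200e+01  6.430e-01  1.600e-02] hi [ 0.596 38.     0.778  0.043]
good front edge yaw -5.1 back -5.97
```

View pics/k_wrist.png

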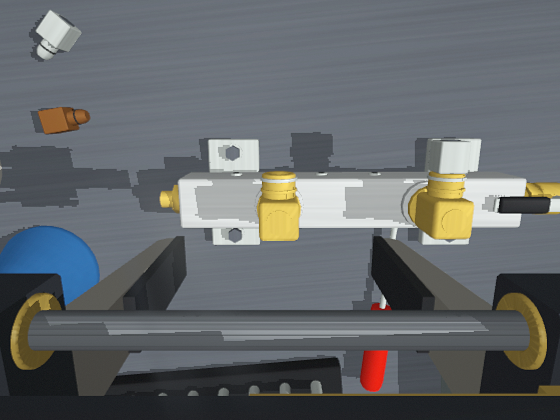

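```bash
cat > plug.py <<'E'
import numpy as np,cv2,sys
from h import cloud
z=np.load(f"pics/{sys.argv[1]}.npz");W=cloud(z["d"],z["K"],z["M"]);x,y,Z=W[...,0],W[...,1],W[...,2]
n=(abs(x-.467)<.04)&(abs(y+.287)<.04)
print("bench",np.median(Z[n&(Z<.006)]))
k=(n&(Z>.019)&(Z<.027)).astype(np.uint8);k=cv2.morphologyEx(k,cv2.MORPH_OPEN,np.ones((3,3)))>0
P=np.c_[x[k],y[k]].astype(np.float32)*1000
print("head",k.sum(),np.median(Z[k]),cv2.minAreaRect(P))
k=n&(Z>.009)&(Z<.03);P=np.c_[x[k],y[k]].astype(np.float32)*1000
k2=n&(Z>.011)&(Z<.0185);Q=np.c_[x[k2],y[k2]]*1000
print("all",cv2.minAreaRect(P),"nose mean",Q.mean(0) if len(Q) else None,len(Q))
E
python3 - <<'E'
from h import *
env.movel([.54,-.20,.20],R(-.5),rate=.3)
env.movel([.467,-.286,.14],R(-.8),rate=.25);s=show();print(s["joint_positions"].round(2))
snap("wrist","l_wrist")
nets("wrist",["plug_mid","plug_tip"])
E
python3 plug.py l_wrist
```

```text
t43.35 F [ 0.58  0.86 -0.06] M [ 0.01  -0.17   0.027] w0.0922 p [ 0.4688 -0.2846  0.1402] yaw-0.7968 j7 1.379
[ 0.24  0.35  0.3   1.91 -0.13  0.9   1.38]
plug_mid [(array([ 0.3887, -0.3571,  0.0117]), 0.96), (array([ 0.5461, -0.3067,  0.0094]), 0.91), (array([ 0.465 , -0.2875,  0.0074]), 0.9)]
plug_tip [(array([ 0.4896, -0.3053,  0.0127]), 0.94), (array([ 0.4097, -0.345 ,  0.0098]), 0.86), (array([ 0.5434, -0.2794,  0.0096]), 0.56)]
bench 0.0006976951436755696
head 632 0.02263448332961035 ((467.9973449707031, -287.04437255859375), (21.53339958190918, 23.854259490966797), 43.27154541015625)
all ((473.8164978027344, -292.8516540527344), (21.804746627807617, 41.44928741455078), 44.455474853515625) nose mean [ 477.70990216 -297.67801418] 215
```

View pics/l_wrist.png

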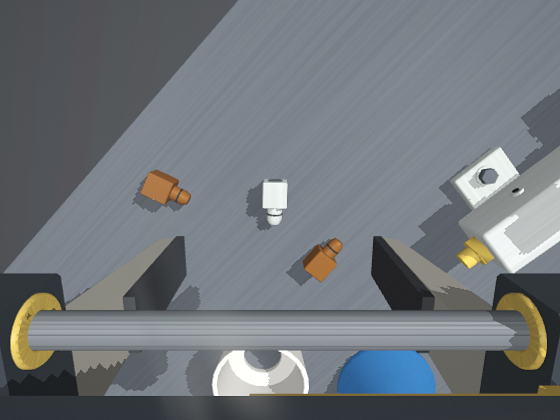

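Run:
```python
from h import *
a=-.796
p=np.array([.4673,-.2863])
env.movel([*p,.02],R(a),rate=.15)
env.movel([*p,.0035],rate=.06);show("down")
effector.grasp(25);show("grasp")
env.movel([*p,.10],rate=.15);show("lift")
# go to pre-insert
f=-.0942
ux=np.array([np.cos(f),np.sin(f)])
mouth=np.array([.6386,-.1004])-.034*ux
pre=mouth-ux*(.0285+.001+.03)
env.movel([*pre,.0912],R(f),rate=.22);s=show("pre");print(s["joint_positions"].round(2),mouth)
snap("wrist","m_wrist")
pp,d,M,i=snap("side","m_side")
cv2.imwrite("pics/m_z.png",cv2.resize(pp[140:290,230:370,::-1],None,fx=4,fy=4,interpolation=2))
show()
```

```text
down t44.88 F [ 0.55 -0.67 -0.25] M [-0.012 -0.177  0.022] w0.0919 p [ 0.467  -0.2861  0.0031] yaw-0.7960 j7 1.456
grasp t46.23 F [0.04 0.04 0.45] M [ 0.001 -0.148 -0.056] w0.0004 p [ 0.4673 -0.2862  0.0035] yaw-0.7960 j7 1.455
lift t47.02 F [-0.4   0.13  0.64] M [-0.023 -0.131  0.061] w0.0003 p [ 0.4668 -0.2859  0.0994] yaw-0.7958 j7 1.404
pre t48.12 F [ 0.1   0.59 -0.38] M [ 0.029 -0.134  0.014] w0.0003 p [ 0.5449 -0.0934  0.0911] yaw-0.0971 j7 1.621
[ 0.04  0.42  0.08  1.92 -0.04  0.8   1.62] [ 0.60475074 -0.09720193]
 t48.23 F [ 0.76 -0.26  0.78] M [ 0.003 -0.14   0.022] w0.0001 p [ 0.545  -0.0935  0.0912] yaw-0.0974 j7 1.621
```

View pics/m_wrist.png

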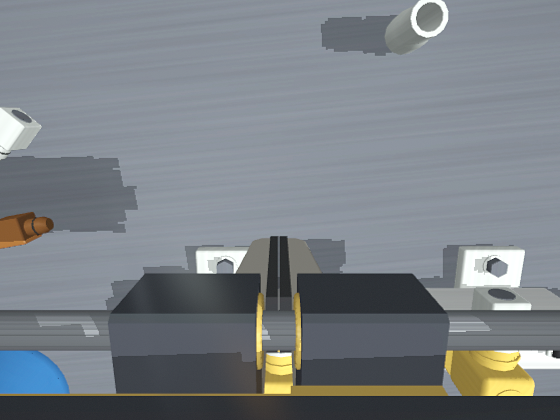

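View pics/m_z.png

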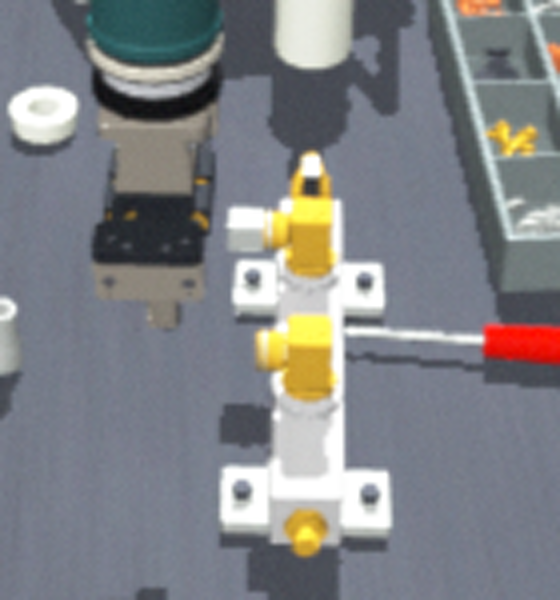

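Run:
```python
import numpy as np,cv2
from h import cloud
for nm in ("m_side","m_wrist"):
    z=np.load(f"pics/{nm}.npz");W=cloud(z["d"],z["K"],z["M"]);x,y,Z=W[...,0],W[...,1],W[...,2];p=z["p"].astype(int)
    n=(x>.40)&(x<.60)&(y>-.40)&(y<-.2)&(Z>.008)&(Z<.035)&(p.min(-1)>120)
    k=n.astype(np.uint8);c,l,st,ce=cv2.connectedComponentsWithStats(k)
    for i in range(1,c):
        if st[i,4]>15:
            q=l==i;print(nm,st[i],W[q].mean(0).round(4),W[q].min(0).round(4),W[q].max(0).round(4),cv2.minAreaRect((W[q][:,:2]*1000).astype(np.float32)))
    z0=np.load("pics/a_side.npy") if nm=="m_side" else None
p=cv2.imread("pics/m_side.png");cv2.imwrite("pics/m_z2.png",cv2.resize(p[270:360,180:320],None,fx=5,fy=5,interpolation=2))
# old check from start side image
z=np.load("pics/m_side.npz");W=cloud(np.load("pics/a_side.npy"),z["K"],z["M"]);p=cv2.imread("pics/a_side.png").astype(int)
n=(W[...,0]>.40)&(W[...,0]<.60)&(W[...,1]>-.40)&(W[...,1]<-.2)&(W[...,2]>.008)&(W[...,2]<.035)&(p.min(-1)>120)
print("old",W[n].mean(0),cv2.minAreaRect((W[n][:,:2]*1000).astype(np.float32)))
```

```text
m_side [235 303  16  16 148] [ 0.4705 -0.2962  0.0183] [ 0.4518 -0.3135  0.0085] [ 0.4881 -0.2756  0.0246] ((472.44476318359375, -295.62176513671875), (23.806386947631836, 41.71152877807617), 40.65037155151367)
m_side [277 335  24  15 193] [ 0.5754 -0.389   0.022 ] [ 0.5485 -0.3999  0.0083] [ 0.5994 -0.3815  0.0347] ((573.3021240234375, -389.5108947753906), (51.6689453125, 15.352316856384277), 7.18021821975708)
m_wrist [   0  107   37   53 1136] [ 0.4703 -0.2823  0.0194] [ 0.4522 -0.3021  0.008 ] [ 0.4892 -0.2706  0.0249] ((474.6773986816406, -284.63055419921875), (20.669828414916992, 40.60173797607422), 66.71271514892578)
old [ 0.52877609 -0.34832375  0.02007355] ((519.6621704101562, -347.1778869628906), (39.48366165161133, 181.26507568359375), 49.36695098876953)
```

View pics/m_z2.png

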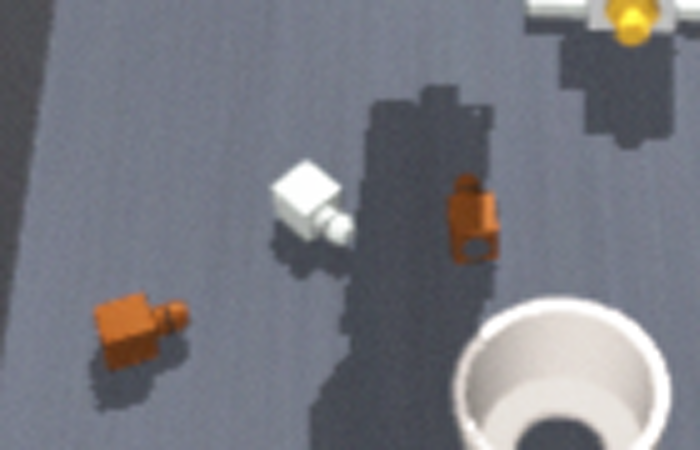

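Run:
```python
import numpy as np,cv2
a=cv2.imread("pics/a_side.png");m=cv2.imread("pics/m_side.png")
o=[cv2.resize(q[290:350,190:320],None,fx=4.5,fy=4.5,interpolation=2) for q in (a,m)]
cv2.imwrite("pics/cmp.png",np.vstack(o))
for q in (a,m):
    r=q[295:325,225:262];k=r.min(-1)>150;v,u=np.nonzero(k);print(k.sum(),u.mean()+225,v.mean()+295)
```

```text
163 241.8036809815951 309.7484662576687
165 241.75151515151515 309.78181818181815
```

View pics/cmp.png

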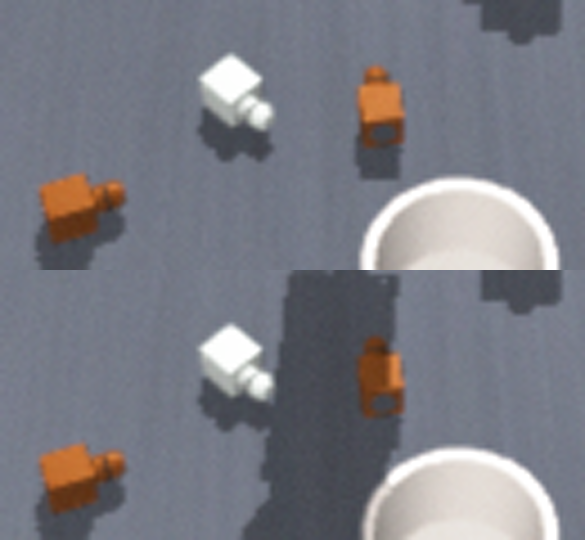

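Run:
```python
import cv2
m=cv2.imread("pics/m_wrist.png");cv2.imwrite("pics/mw.png",cv2.resize(m[200:420,180:400],None,fx=2.7,fy=2.7,interpolation=2))
```

```text
(no output)
```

View pics/mw.png

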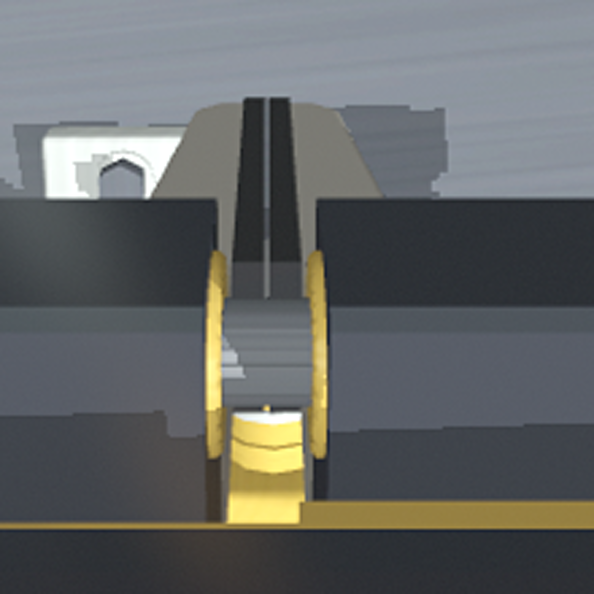

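Run:
```python
import numpy as np
from h import cloud
from station import viewer
T=viewer.camera_info("wrist")["T_tool_cam"]
for nm,px in (("m_wrist",[(272,240),(286,240),(265,245),(272,260),(300,245)]),("l_wrist",[(183,240),(180,245),(376,240),(385,250)])):
    z=np.load(f"pics/{nm}.npz");P=cloud(z["d"],z["K"],T)
    for u,v in px: print(nm,u,v,z["d"][v,u],(P[v,u]*1000).round(1))
    k=(P[...,1]>-.12)&(P[...,1]<.02)&(abs(P[...,2])<.06)&(z["d"]<.3)
    print(k.sum(),(P[k].max(0)*1e3).round(1),(P[k].min(0)*1e3).round(1))
    q=P[k];q=q[q[:,1]>-.012];print((q.min(0)*1e3).round(1) if len(q) else None,(q.max(0)*1e3).round(1) if len(q) else None)
```

```text
m_wrist 272 240 0.17256083 [ -9.5 -40.   -2.6]
m_wrist 286 240 0.17220235 [ -9.6 -40.3   4. ]
m_wrist 265 245 0.16760968 [ -8.8 -45.2  -5.7]
m_wrist 272 260 0.14739594 [ -9.7 -65.8  -2.2]
m_wrist 300 245 0.16766606 [ -8.8 -45.2  10.3]
4934 [ 85.2 -17.   16.4] [ -11.2 -120.   -15.6]
None None
l_wrist 183 240 0.17619842 [ -8.3 -36.5 -45.4]
l_wrist 180 245 0.17046268 [ -7.9 -42.5 -45.3]
l_wrist 376 240 0.17309241 [ -9.2 -39.5  46.4]
l_wrist 385 250 0.15884681 [ -9.6 -54.   46.5]
11920 [ 12.5 -32.9  60. ] [ -11.7 -120.   -60. ]
None None
```

Run:
```python
from h import *
a=-.796
p=np.array([.4673,-.2863])
effector.release()
env.movel([*p,.03],R(a),rate=.28)
env.movel([*p,-.018],rate=.12);show("d1")
env.movel([*p,-.027],rate=.05);s=show("down")
if s["wrist_force"][2]<8:
    effector.grasp(25);s=show("grasp")
```

```text
d1 t51.08 F [-0.63 -0.63  0.86] M [ 0.008 -0.155  0.009] w0.0921 p [ 0.4678 -0.2858 -0.0178] yaw-0.7947 j7 1.469
down t51.42 F [ 0.87 -0.22 -0.63] M [-0.009 -0.121 -0.01 ] w0.0914 p [ 0.4672 -0.2863 -0.027 ] yaw-0.7960 j7 1.474
grasp t52.48 F [-0.45 -0.69 -0.11] M [-0.053 -0.104 -0.03 ] w0.0215 p [ 0.4673 -0.2864 -0.027 ] yaw-0.7961 j7 1.474
```

```bash
python3 - <<'E'
from h import *
p=np.array([.4673,-.2863])
env.movel([*p,.0612],rate=.2);show("lift")
f=-.0942
ux=np.array([np.cos(f),np.sin(f)])
mouth=np.array([.6386,-.1004])-.034*ux
pre=mouth-ux*(.0295+.012)
env.movel([*pre,.0612],R(f),rate=.25);s=show("pre");print(pre,mouth)
snap("wrist","n_wrist")
pp,d,M,i=snap("side","n_side")
cv2.imwrite("pics/n_z.png",cv2.resize(pp[170:260,230:350,::-1],None,fx=6,fy=6,interpolation=2))
show()
E
python3 - <<'E'
import cv2
m=cv2.imread("pics/n_wrist.png");cv2.imwrite("pics/nw.png",cv2.resize(m[190:400,170:390],None,fx=2.8,fy=2.8,interpolation=2))
E
```

```text
lift t53.07 F [-0.05  0.1  -2.34] M [ 0.065 -0.111 -0.017] w0.0217 p [ 0.4669 -0.2858  0.0607] yaw-0.7957 j7 1.427
pre t54.08 F [ 0.43 -0.8  -0.94] M [ 0.032 -0.129 -0.032] w0.0217 p [ 0.5624 -0.0955  0.0608] yaw-0.0976 j7 1.627
[ 0.56343473 -0.09329841] [ 0.60475074 -0.09720193]
 t54.17 F [-0.52 -0.23 -0.6 ] M [ 0.059 -0.094 -0.011] w0.0219 p [ 0.5625 -0.0957  0.0611] yaw-0.0981 j7 1.627
```

View pics/nw.png

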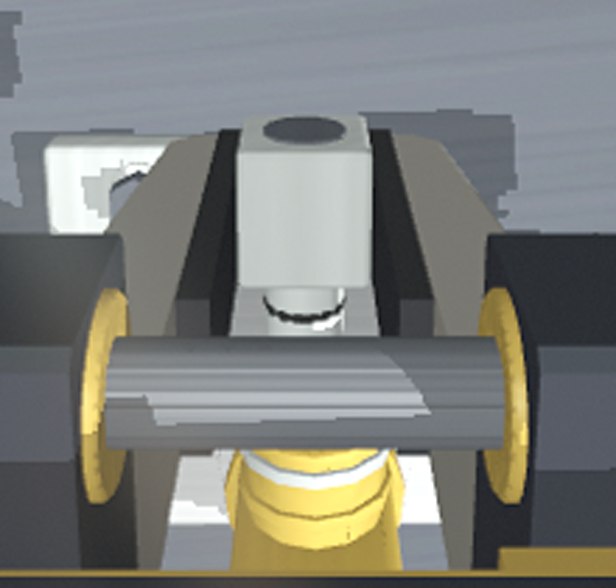

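View pics/n_z.png

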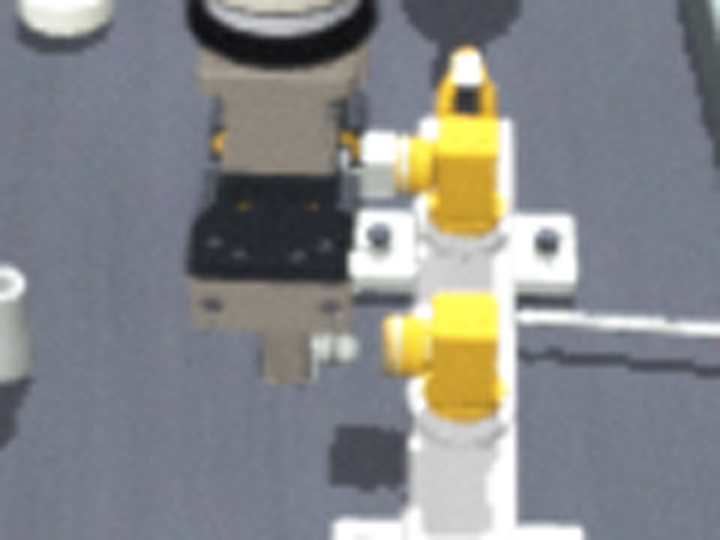

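Run:
```python
import numpy as np
from h import cloud
z=np.load("pics/n_wrist.npz");W=cloud(z["d"],z["K"],z["M"])
def px(u,v): return int(u/2.8+170),int(v/2.8+190)
for lab,(u0,v0,u1,v1) in dict(head=(255,160,355,270),tube=(245,485,390,525)).items():
    a,b=px(u0,v0);c,d=px(u1,v1);P=W[b:d,a:c].reshape(-1,3);print(lab,np.nanmedian(P,0).round(4),"zmax98",np.nanpercentile(P[:,2],[50,90,98]).round(4))
for v in (478,490,500,510,520,530):
    a,b=px(230,v);c,_=px(400,v);P=W[b,a:c];k=P[:,2]>.09;P=P[k]
    if len(P)>5:
        i=P[:,2].argmax();t=P[P[:,2]>P[:,2].max()-.004];print(v,P[i].round(4),"y range",t[:,1].min().round(4),t[:,1].max().round(4),t[:,1].mean().round(4))
P=W[px(0,200)[1],px(235,0)[0]:px(375,0)[0]];k=P[:,2]>.1;print("head y",P[k][:,1].min(),P[k][:,1].max(),P[k][:,0].mean())
z=np.load("pics/j_wrist.npz");W=cloud(z["d"],z["K"],z["M"]);x,y,Z=W[...,0],W[...,1],W[...,2]
for dx in (-.033,-.030,-.027,-.024,-.021):
    k=(abs(x-.639-dx)<.001)&(abs(y+.098)<.016)&(Z>.09);P=W[k];t=P[P[:,2]>P[:,2].max()-.004];print(dx,P[:,2].max().round(4),np.percentile(P[:,2],95).round(4),t[:,1].mean().round(4),P[:,1].min().round(4),P[:,1].max().round(4))
```

```text
head [ 0.5621 -0.0952  0.1105] zmax98 [0.1105 0.1113 0.1118]
tube [ 0.6158 -0.0982  0.1112] zmax98 [0.1112 0.113  0.1139]
478 [ 0.6072 -0.102   0.1144] y range -0.1061 -0.0899 -0.0979
490 [ 0.6114 -0.0972  0.113 ] y range -0.1066 -0.0901 -0.0982
500 [ 0.6126 -0.0983  0.1134] y range -0.1068 -0.0907 -0.0986
510 [ 0.6147 -0.0989  0.1135] y range -0.108 -0.0895 -0.0984
520 [ 0.6151 -0.1018  0.1146] y range -0.107 -0.0906 -0.0987
530 [ 0.6175 -0.0987  0.1148] y range -0.1043 -0.0917 -0.0982
head y -0.10540520687996922 -0.08421547502342216 0.5596012070140023
-0.033 0.3371 0.3351 -0.109 -0.114 -0.0821
-0.03 0.3366 0.3351 -0.0903 -0.114 -0.082
-0.027 0.3258 0.3157 -0.0989 -0.1104 -0.082
-0.024 0.3249 0.3246 -0.0885 -0.1123 -0.082
-0.021 0.1146 0.1142 -0.0984 -0.1128 -0.0849
```

```bash
python3 - <<'E'
from h import *
f=-.0942
ux=np.array([np.cos(f),np.sin(f)])
mouth=np.array([.6386,-.1010])-.034*ux
pre=mouth-ux*(.0295+.012)
z=.0615
env.movel([*pre,z],R(f),rate=.05);env.pause(.25);s=show("pre");print(pre)
for d in (.009,.014,.019,.024):
    env.movel([*(pre+ux*d),z],rate=.03);s=show(d)
    F=s["wrist_force"]
    if np.linalg.norm(F)>14: print("stop");break
snap("wrist","o_wrist");show()
E
python3 - <<'E'
import cv2
m=cv2.imread("pics/o_wrist.png");cv2.imwrite("pics/ow.png",cv2.resize(m[190:400,170:390],None,fx=2.8,fy=2.8,interpolation=2))
E
```

```text
pre t54.67 F [ 0.8  -0.02  0.09] M [ 0.012 -0.131 -0.024] w0.0217 p [ 0.5634 -0.0939  0.0615] yaw-0.0943 j7 1.628
[ 0.56343473 -0.09389841]
0.009 t55.12 F [-0.3  -0.06 -1.37] M [ 0.076 -0.179 -0.061] w0.0220 p [ 0.5725 -0.0947  0.0614] yaw-0.0941 j7 1.628
0.014 t55.44 F [ 0.52  1.02 -0.84] M [ 0.046 -0.138  0.029] w0.0218 p [ 0.5776 -0.0952  0.0615] yaw-0.0941 j7 1.628
0.019 t55.76 F [ 0.27  0.36 -1.19] M [ 0.048 -0.138  0.004] w0.0217 p [ 0.5825 -0.0957  0.0615] yaw-0.0942 j7 1.628
0.024 t56.08 F [-0.79 -0.33 -0.73] M [ 0.073 -0.142  0.012] w0.0216 p [ 0.5875 -0.0962  0.0615] yaw-0.0942 j7 1.629
 t56.12 F [ 1.03 -0.08 -1.56] M [ 0.01  -0.116 -0.01 ] w0.0214 p [ 0.5873 -0.0962  0.0615] yaw-0.0942 j7 1.629
```

View pics/ow.png

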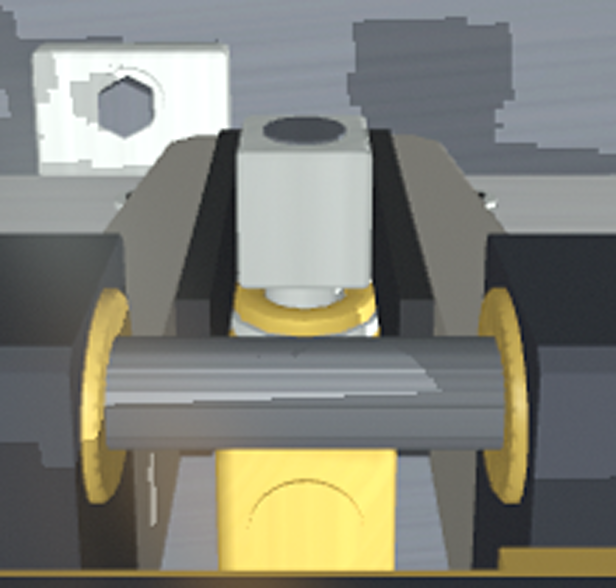

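```bash
python3 - <<'E'
from h import *
f=-.0942
ux=np.array([np.cos(f),np.sin(f)])
mouth=np.array([.6386,-.1010])-.034*ux
pre=mouth-ux*(.0295+.012)
z=.0615
for d in np.arange(.0260,.0345,.0010):
    env.movel([*(pre+ux*d),z],rate=.03);s=show(round(d,4))
    if -s["wrist_force"][:2]@ux>6: print("home");break
snap("wrist","q_wrist")
E
python3 - <<'E'
import cv2
m=cv2.imread("pics/q_wrist.png");cv2.imwrite("pics/qw.png",cv2.resize(m[190:400,170:390],None,fx=2.8,fy=2.8,interpolation=2))
E
```

```text
0.026 t56.38 F [ 0.42 -0.15 -0.86] M [ 0.096 -0.13   0.001] w0.0218 p [ 0.5894 -0.0963  0.0615] yaw-0.0941 j7 1.629
0.027 t56.62 F [-0.4  -0.04 -0.31] M [ 0.105 -0.184  0.009] w0.0221 p [ 0.5904 -0.0964  0.0615] yaw-0.0942 j7 1.629
0.028 t56.88 F [ 0.48  0.6  -0.54] M [ 0.085 -0.186  0.013] w0.0214 p [ 0.5914 -0.0966  0.0615] yaw-0.0943 j7 1.629
0.029 t57.12 F [-1.36  0.45  1.27] M [ 0.101  0.296 -0.008] w0.0220 p [ 0.5917 -0.0966  0.0614] yaw-0.0942 j7 1.629
0.03 t57.38 F [-6.22  0.87  2.34] M [ 0.135  1.015 -0.002] w0.0221 p [ 0.5918 -0.0966  0.0612] yaw-0.0942 j7 1.629
home
```

View pics/qw.png

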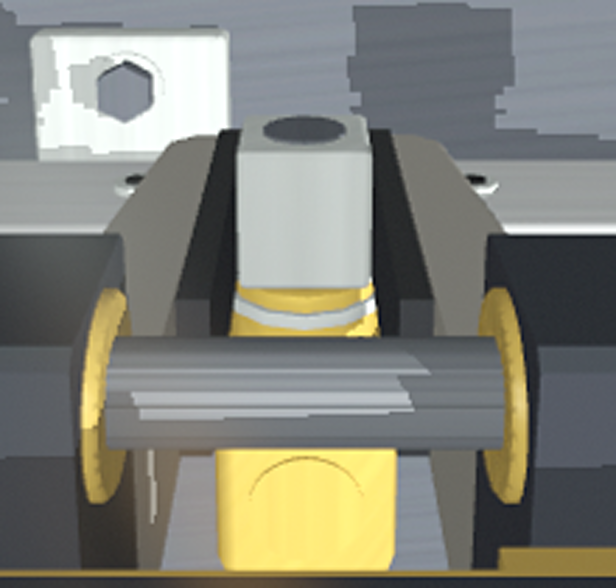

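```bash
python3 - <<'E'
from h import *
f=-.0942
ux=np.array([np.cos(f),np.sin(f)])
mouth=np.array([.6386,-.1010])-.034*ux
pre=mouth-ux*(.0295+.012)
env.movel([*(pre+ux*.0288),.0613],rate=.05);show()
effector.release();show("rel")
env.movel([*(pre+ux*.0285),.12],rate=.12)
env.movel([.62,-.10,.18],rate=.2)
snap("wrist","r_wrist")
pp,d,M,i=snap("side","r_side")
cv2.imwrite("pics/r_z.png",cv2.resize(pp[170:260,230:350,::-1],None,fx=6,fy=6,interpolation=2))
show()
E
python3 an3.py r_wrist
python3 - <<'E'
import cv2,numpy as np
z=np.load("pics/r_wrist.npz")
from h import cloud
W=cloud(z["d"],z["K"],z["M"]);x,y,Z=W[...,0],W[...,1],W[...,2]
for c,a in (((.6386,-.1006),"out"),((.6515,.0288),"good")):
    f=-.0942;dx=(x-c[0])*np.cos(f)+(y-c[1])*np.sin(f);dy=-(x-c[0])*np.sin(f)+(y-c[1])*np.cos(f)
    k=(abs(dy)<.009)&(dx<-.035)&(dx>-.08)&(Z>.1)&(Z<.13);print(a,dx[k].min(),np.percentile(dx[k],2),np.median(Z[k]))
E
```

```text
t57.67 F [-2.43  0.81  0.16] M [0.083 0.566 0.005] w0.0223 p [ 0.5918 -0.0966  0.0612] yaw-0.0942 j7 1.629
rel t58.78 F [ 0.27 -0.72 -0.09] M [ 0.033 -0.128 -0.004] w0.0921 p [ 0.5921 -0.0966  0.0613] yaw-0.0942 j7 1.629
 t60.01 F [ 0.06 -0.18  0.05] M [ 0.046 -0.137 -0.032] w0.0922 p [ 0.6181 -0.0997  0.1778] yaw-0.0942 j7 1.620
rail yaw -5.448065677200332 (51, np.float64(0.08028137042006202))
out top lo [-5.995 19.     0.045 -0.115] hi [-5.234 23.     0.361 -0.086]
out all lo [-7.875 44.     0.813 -0.115] hi [-3.368 27.     0.119 -0.086]
out front edge yaw -5.03 back -5.8
good top lo [-5.35e+00  2.30e+01  3.93e-01  1.50e-02] hi [-4.959 23.     0.411  0.044]
good all lo [-8.835e+00  4.300e+01  6.150e-01  1.600e-02] hi [-0.251 40.     0.852  0.043]
good front edge yaw -3.59 back -5.4
out -0.06123221356719258 -0.061040246582964426 0.1064399331773653
good -0.058799055926871124 -0.05836460503734578 0.1076938779768975
```

View pics/r_wrist.png

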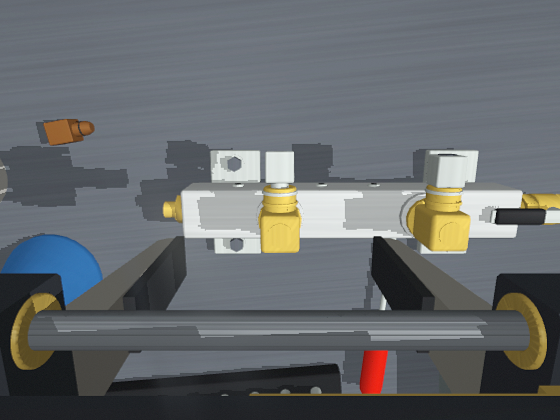

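View pics/r_z.png

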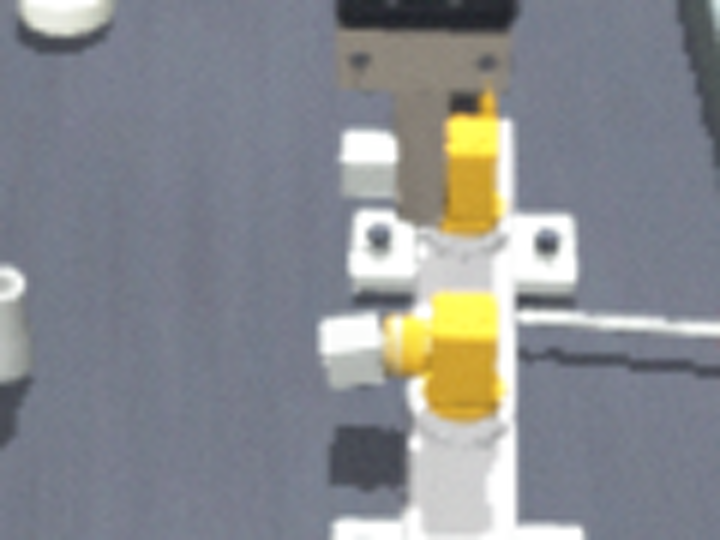

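Run:
```python
import cv2,numpy as np
from h import cloud
for nm in ("r_wrist","q_wrist"):
    z=np.load(f"pics/{nm}.npz")
    W=cloud(z["d"],z["K"],z["M"]);x,y,Z=W[...,0],W[...,1],W[...,2]
    for c,a in (((.6386,-.1006),"out"),((.6515,.0288),"good")):
        f=-.0942;dx=(x-c[0])*np.cos(f)+(y-c[1])*np.sin(f);dy=-(x-c[0])*np.sin(f)+(y-c[1])*np.cos(f)
        b=[]
        for t in np.arange(-.062,-.03,.002):
            k=(abs(dy)<.009)&(abs(dx-t)<.001)&(Z>.09)&(Z<.13);b.append((round(t*1e3),round(float(np.percentile(Z[k],60))*1e3,1) if k.sum()>5 else None,int(k.sum())))
        print(nm,a,b)
m=cv2.imread("pics/r_wrist.png");cv2.imwrite("pics/rw.png",cv2.resize(m[130:270,220:500],None,fx=2.8,fy=2.8,interpolation=2))
```

```text
r_wrist out [(-62, 103.3, 23), (-60, 104.7, 62), (-58, 105.1, 58), (-56, 105.5, 72), (-54, 106.2, 69), (-52, 106.2, 51), (-50, 106.7, 72), (-48, 107.1, 71), (-46, 107.8, 57), (-44, 107.9, 63), (-42, 108.5, 70), (-40, 108.8, 66), (-38, 108.3, 31), (-36, 104.5, 53), (-34, 106.1, 94), (-32, 111.4, 73)]
r_wrist good [(-62, None, 0), (-60, None, 0), (-58, 106.2, 94), (-56, 108.1, 72), (-54, 107.9, 67), (-52, 107.6, 51), (-50, 108.0, 73), (-48, 108.0, 64), (-46, 107.8, 58), (-44, 107.9, 70), (-42, 108.1, 58), (-40, 107.8, 61), (-38, 108.0, 68), (-36, 107.8, 51), (-34, 108.1, 65), (-32, 109.0, 73)]
q_wrist out [(-62, None, 0), (-60, None, 0), (-58, 104.9, 555), (-56, 111.0, 180), (-54, 111.0, 165), (-52, 111.0, 174), (-50, 111.1, 173), (-48, 111.1, 155), (-46, 111.0, 165), (-44, 111.1, 168), (-42, 111.0, 169), (-40, 111.0, 152), (-38, 111.0, 169), (-36, 110.9, 156), (-34, 110.9, 158), (-32, 111.7, 176)]
q_wrist good [(-62, None, 0), (-60, 97.4, 69), (-58, 102.6, 272), (-56, 107.9, 58), (-54, 108.1, 61), (-52, 107.8, 64), (-50, 107.9, 69), (-48, 107.9, 63), (-46, 107.7, 72), (-44, 107.9, 77), (-42, 107.9, 82), (-40, 107.9, 79), (-38, 107.9, 79), (-36, 107.9, 80), (-34, 108.0, 116), (-32, 108.8, 131)]
```

View pics/rw.png

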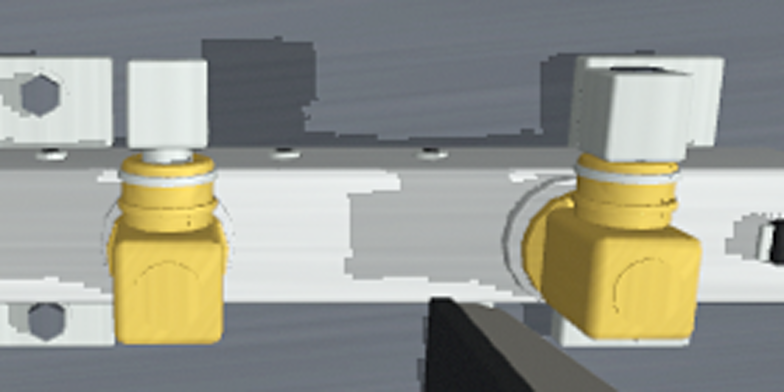

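Run:
```python
from h import *
f=-.0942
ux=np.array([np.cos(f),np.sin(f)]);C=np.array([.6386,-.1008])
effector.grasp(10)
env.movel([*(C-.084*ux),.058],rate=.2);show("behind")
for d in (.072,.0695,.0685,.0675,.0665,.0655):
    env.movel([*(C-d*ux),.058],rate=.04);s=show(d)
    if -s["wrist_force"][:2]@ux>5: print("home");break
env.movel([*(C-.082*ux),.058],rate=.05)
snap("wrist","s_wrist")
pp,d,M,i=snap("side","s_side")
cv2.imwrite("pics/s_z.png",cv2.resize(pp[170:260,230:350,::-1],None,fx=6,fy=6,interpolation=2))
show()
```

```text
behind t62.19 F [ 0.45 -0.54  0.26] M [ 0.089 -0.14  -0.001] w0.0006 p [ 0.5563 -0.0931  0.0589] yaw-0.0942 j7 1.628
0.072 t62.64 F [-1.38  0.67  0.52] M [0.128 0.144 0.01 ] w0.0005 p [ 0.5672 -0.0941  0.0581] yaw-0.0943 j7 1.628
0.0695 t62.89 F [-5.39  1.11  2.71] M [0.187 1.227 0.068] w0.0008 p [ 0.5673 -0.0941  0.0576] yaw-0.0942 j7 1.628
home
 t63.39 F [-0.28  0.21 -0.29] M [ 0.01  -0.168  0.003] w0.0005 p [ 0.5575 -0.0931  0.0582] yaw-0.0942 j7 1.628
```

View pics/s_z.png

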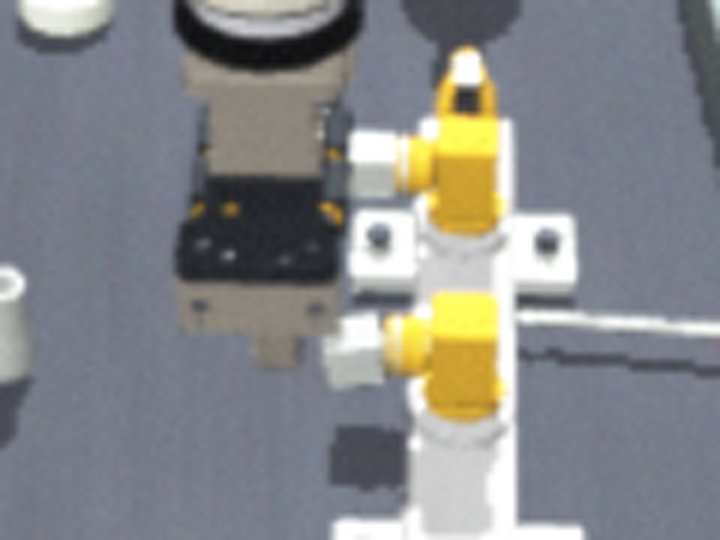

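View pics/s_wrist.png

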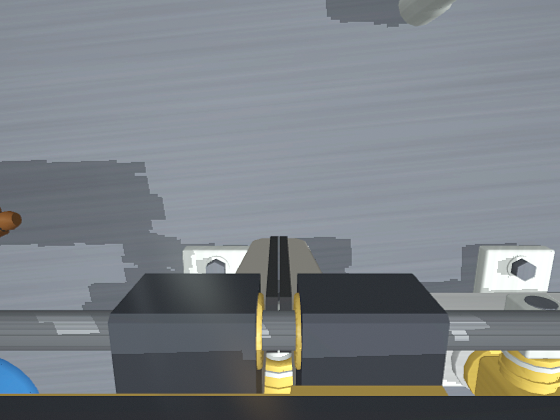

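Run:
```python
import cv2,numpy as np
from h import cloud
for nm in ("r_side","s_side"):
    z=np.load(f"pics/{nm}.npz")
    W=cloud(z["d"],z["K"],z["M"]);x,y,Z=W[...,0],W[...,1],W[...,2];p=z["p"].astype(int);g=(p.max(-1)-p.min(-1)<50)&(p.min(-1)>110)
    for c,a in (((.6386,-.1006),"out"),((.6515,.0288),"good")):
        f=-.0942;dx=(x-c[0])*np.cos(f)+(y-c[1])*np.sin(f);dy=-(x-c[0])*np.sin(f)+(y-c[1])*np.cos(f)
        k=g&(abs(dy)<.014)&(dx<-.034)&(dx>-.068)&(Z>.08)&(Z<.118)
        print(nm,a,k.sum(),"dx",dx[k].min().round(4),dx[k].max().round(4))
        t=k&(abs(dy)<.008)&(Z>.1)
        if t.sum()>8:print("  top slope",np.polyfit(dx[t],Z[t],1).round(3),t.sum())
a,b=[cv2.resize(cv2.imread(f"pics/{n}_side.png")[205:240,270:315],None,fx=9,fy=9,interpolation=2) for n in "rs"]
cv2.imwrite("pics/rs.png",np.hstack([a[:, :390],b[:, :390]]))
```

```text
r_side out 102 dx -0.0608 -0.0368
  top slope [0.086 0.109] 41
r_side good 84 dx -0.0589 -0.0362
  top slope [-0.004  0.106] 29
s_side out 95 dx -0.0606 -0.0369
  top slope [0.157 0.112] 27
s_side good 72 dx -0.056 -0.0362
  top slope [0.104 0.11 ] 23
```

View pics/rs.png

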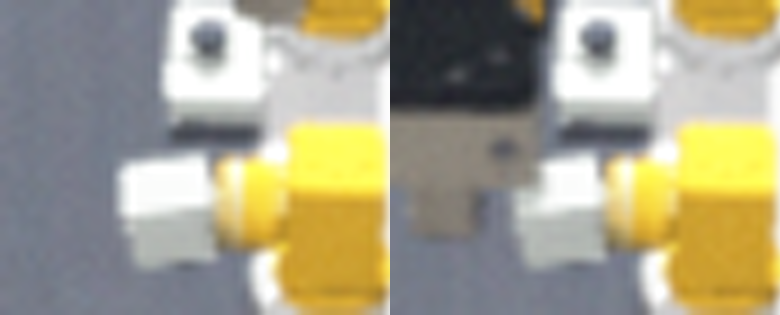

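Run:
```python
from h import *
p=env.sense()["ee_pos"]
env.movel([.52,-.09,.11],rate=.15)
s=show();snap("wrist","t_wrist")
workorder.finish_job();print(env.sense()["t"])
```

```text
t63.97 F [-0.67  0.37  0.11] M [ 0.021 -0.147 -0.009] w0.0005 p [ 0.5204 -0.09    0.11  ] yaw-0.0941 j7 1.619
the job is handed in; nothing more can be done
the job is handed in; nothing more can be done
```

I tightened the elbow and pushed the plug home, but the plug droops since I let go. I handed the job in at about 64 s. I can't confirm that the drooping plug counts as fully home.

**Elbow:**
- I turned it clockwise past the front once, because it was only at about 0.15 N m there. I stopped at the next point facing front.
- The last slow turn read about 1.0 N m, which is tight and below the 1.15 N m over-tight limit.
- The camera put its yaw at about −5.3° in the last check before the plug went in, and about −5.5° after. The rail is at −5.4°.

**Plug:**
- The steel plug went in level with almost no resistance. It stopped hard at about 28.4 mm of travel, against 28.5 mm expected, with a 6 N push.
- After release the head sagged to a tilt of about 11°. Its lower front edge touches the tube end, and the middle of the face stands off by about 1 mm.
- I pushed it again from behind with about 5 N and met a solid stop. It sagged again in the loose bore when I backed off.

**Problems along the way:**
- The real fingertips are about 34 mm behind the stated tool point.
- That made the first plug grasp close on air, and the first grips on the elbow held only its top edge.
- The elbow lost about 47° relative to the gripper around the first regrip. I don't know whether the grip slipped or a finger knocked it back, but I measured it again and made up the turn.
- Another grip closed on top of the elbow with about 20 N.

The robot was clear of everything at hand-in. I moved none of the other items on purpose. The brown parts looked unmoved when I last compared pictures, and I made no check of everything at the end.

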